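Take down a setting stack and put the ring gauge and parallels away

TASK

The setting stack on the toolmaker's flat is finished with: take it down from the top, one piece at a time, putting each away before lifting the next. Lay the ring gauge flat in the round recess of the wooden nest, and each parallel in the rack slot that fits its width, centred lengthways and fully down on its seats. Set every piece down gently in its place rather than letting it drop in, and leave all of them lying free.

Things in the scene. Friction and masses are not known exactly. Their poses are not given: they have to be found in the camera images.
- ring_gauge: Plain bright steel ring gauge, 52 mm across, 16 mm high, about 0.12 kg (the smaller 44 mm ring lying at the right of the bench is not part of the job). At the start it lies flat on top of the stack. Origin: centre of its underside; z is its axis.
- parallel_narrow: Ground steel parallel bar, 26 mm wide, 15 high, 120 long, about 0.37 kg, small hole near each end. At the start uppermost of the three, under the ring gauge, a few degrees askew at most. Origin: centre of its underside; x across its width, y along its length, z up. The three differ only in width (26, 36, 46 mm).
- parallel_middle: Ground steel parallel bar, 36 mm wide, 15 high, 120 long, about 0.51 kg, small hole near each end. At the start in the middle, between the other two, a few degrees askew at most. Origin: centre of its underside; x across its width, y along its length, z up. The three differ only in width (26, 36, 46 mm).
- parallel_wide: Ground steel parallel bar, 46 mm wide, 15 high, 120 long, about 0.65 kg, small hole near each end. At the start lowest, on the toolmaker's flat, a few degrees askew at most. Origin: centre of its underside; x across its width, y along its length, z up. The three differ only in width (26, 36, 46 mm).
- saddle_narrow: Fixed rack saddle with the 30 mm slot; three saddles, any order, side by side 73 mm apart on a dark bed. Origin: centre of its foot's underside (foot 66x96x6 mm); x across the slot, y along it. Bright seats with tops 12 mm above the origin at y = -38 and 38 (20 long); black cheeks there rise to 23 mm, top 5 mm flared at 45 deg; the 56 mm between them is open for fingers. Ends open.
- saddle_middle: Fixed rack saddle with the 40 mm slot; three saddles, any order, side by side 73 mm apart on a dark bed. Origin: centre of its foot's underside (foot 66x96x6 mm); x across the slot, y along it. Bright seats with tops 12 mm above the origin at y = -38 and 38 (20 long); black cheeks there rise to 23 mm, top 5 mm flared at 45 deg; the 56 mm between them is open for fingers. Ends open.
- saddle_wide: Fixed rack saddle with the 50 mm slot; three saddles, any order, side by side 73 mm apart on a dark bed. Origin: centre of its foot's underside (foot 66x96x6 mm); x across the slot, y along it. Bright seats with tops 12 mm above the origin at y = -38 and 38 (20 long); black cheeks there rise to 23 mm, top 5 mm flared at 45 deg; the 56 mm between them is open for fingers. Ends open.
- nest: Dark wooden block 92 x 92 x 16 mm with a round recess for the ring gauge, 62 mm across, 6 mm deep with a chamfered rim and a cork-coloured floor; fixed. Origin: centre of the block's underside; recess floor 10 mm above it.
- flat: Toolmaker's flat: dark iron plate 110 x 150 mm, 25 mm high on small feet, fixed; the stack stands on it. Origin: centre of its underside, z up; its top is 25 mm above the origin.

How it is judged (in metres and radians):
On the way, in this order (a step that is already met when the one before it is completed fails the run):
1. the ring gauge lies flat in the recess of the nest and is released (horizontal distance between ring_gauge and nest below 0.008 m and z of ring_gauge in the frame of nest between 0.008 and 0.0125 m and angle between ring_gauge's own z axis and vertical below 0.08 rad and contact force between ring_gauge and the fingers below 0.2 N and linear speed of ring_gauge below 0.02 m/s and angular speed of ring_gauge below 0.15 rad/s), for 0.2 s.
2. the narrow parallel lies fully down in the narrow saddle and is released (x of parallel_narrow in the frame of saddle_narrow between -0.004 and 0.004 m and y of parallel_narrow in the frame of saddle_narrow between -0.015 and 0.015 m and z of parallel_narrow in the frame of saddle_narrow between 0.01 and 0.014 m and angle between the y axis of parallel_narrow and the y axis of saddle_narrow, either way round below 0.08 rad and angle between the z axis of parallel_narrow and the z axis of saddle_narrow, either way round below 0.05 rad and contact force between parallel_narrow and the fingers below 0.2 N and linear speed of parallel_narrow below 0.02 m/s and angular speed of parallel_narrow below 0.15 rad/s), for 0.2 s.
3. the middle parallel lies fully down in the middle saddle and is released (x of parallel_middle in the frame of saddle_middle between -0.004 and 0.004 m and y of parallel_middle in the frame of saddle_middle between -0.015 and 0.015 m and z of parallel_middle in the frame of saddle_middle between 0.01 and 0.014 m and angle between the y axis of parallel_middle and the y axis of saddle_middle, either way round below 0.08 rad and angle between the z axis of parallel_middle and the z axis of saddle_middle, either way round below 0.05 rad and contact force between parallel_middle and the fingers below 0.2 N and linear speed of parallel_middle below 0.02 m/s and angular speed of parallel_middle below 0.15 rad/s), for 0.2 s.
4. the wide parallel lies fully down in the wide saddle and is released (x of parallel_wide in the frame of saddle_wide between -0.004 and 0.004 m and y of parallel_wide in the frame of saddle_wide between -0.015 and 0.015 m and z of parallel_wide in the frame of saddle_wide between 0.01 and 0.014 m and angle between the y axis of parallel_wide and the y axis of saddle_wide, either way round below 0.08 rad and angle between the z axis of parallel_wide and the z axis of saddle_wide, either way round below 0.05 rad and contact force between parallel_wide and the fingers below 0.2 N and linear speed of parallel_wide below 0.02 m/s and angular speed of parallel_wide below 0.15 rad/s), for 0.2 s.
At the end, for the whole second after the job is handed in: The ring gauge lies flat on the floor of the nest's recess (within 8 mm of its centre) and each parallel lies in the saddle of its own width, fully down on both seats (within 2 mm in height), within 4 mm across and 15 mm along the saddle's middle and parallel to it; all are released and at rest (all of step 1 and all of step 2 and all of step 3 and all of step 4); the robot touches nothing.
It fails at once if a piece is dropped into its place instead of being set down (faster than 0.5 m/s within 30 mm above its seat) ((horizontal distance between ring_gauge and nest below 0.04 m and z of ring_gauge in the frame of nest below 0.04 m and linear speed of ring_gauge above 0.5 m/s) or (horizontal distance between parallel_narrow and saddle_narrow below 0.04 m and z of parallel_narrow in the frame of saddle_narrow below 0.042 m and linear speed of parallel_narrow above 0.5 m/s) or (horizontal distance between parallel_middle and saddle_middle below 0.04 m and z of parallel_middle in the frame of saddle_middle below 0.042 m and linear speed of parallel_middle above 0.5 m/s) or (horizontal distance between parallel_wide and saddle_wide below 0.04 m and z of parallel_wide in the frame of saddle_wide below 0.042 m and linear speed of parallel_wide above 0.5 m/s)).
It fails at once if a parallel is carried off (over 50 mm) before the piece that lay on it is in its place ((distance of parallel_narrow from where it was at the start of the episode above 0.05 m and not (horizontal distance between ring_gauge and nest below 0.008 m and z of ring_gauge in the frame of nest between 0.008 and 0.0125 m and angle between ring_gauge's own z axis and vertical below 0.08 rad)) or (distance of parallel_middle from where it was at the start of the episode above 0.05 m and not (x of parallel_narrow in the frame of saddle_narrow between -0.004 and 0.004 m and y of parallel_narrow in the frame of saddle_narrow between -0.015 and 0.015 m and z of parallel_narrow in the frame of saddle_narrow between 0.01 and 0.014 m and angle between the y axis of parallel_narrow and the y axis of saddle_narrow, either way round below 0.08 rad and angle between the z axis of parallel_narrow and the z axis of saddle_narrow, either way round below 0.05 rad)) or (distance of parallel_wide from where it was at the start of the episode above 0.05 m and not (x of parallel_middle in the frame of saddle_middle between -0.004 and 0.004 m and y of parallel_middle in the frame of saddle_middle between -0.015 and 0.015 m and z of parallel_middle in the frame of saddle_middle between 0.01 and 0.014 m and angle between the y axis of parallel_middle and the y axis of saddle_middle, either way round below 0.08 rad and angle between the z axis of parallel_middle and the z axis of saddle_middle, either way round below 0.05 rad))).
It also fails if it takes over 115 s, if anything falls off the work surface, if the arm or the gripper's body presses on something with over 40 N, if the wrist force passes 120 N, or if a joint passes its speed limit or range.

ROBOT

A 6-joint arm with a two-finger parallel gripper is mounted at the origin on a cart in front of the work surface, level with it; the furniture and walls round the work are solid. World frame = base frame: x ahead of the robot, y to its left, z up, the work surface at z = 0. Lengths are in m, angles in degrees, forces in N, time in s.
With the tool pointing down it reaches from about 0.25 to 0.8 m from the base axis. Payload 3.9 kg.
Tool frame: the origin (TCP) lies between the finger pads; the fingertips stand robot.tcp_to_tips ahead of it and the grasp point (between the pads) lies 5 mm behind it (robot.tcp_to_tips is the distance from the TCP to the fingertips, in m); z points along the fingers, y is the line along which they close (so a half turn about z gives the same grasp; the last joint's range is limited). The gripper opens to 85 mm and grips with 20 to 120 N. Pads are 22 mm wide; open, the fingers measure 114 mm over their backs; the gripper's body (76 mm by 85 mm) begins 54 mm behind the grasp point. The pads swing forward as they close: fully open they stand 13 mm farther back than shut.
Start: joints at [71.448, 14.897, -7.913, 67.191, 0, 90], TCP at [0.167, 0.498, 0.245] pointing down, gripper open.
Joint ranges: [-159.42, 159.42], [-47.68, 98.78], [-73.54, 78.23], [-108.79, 121.32], [-90, 84.71], [-180, 180]. Speed limits (degrees/s): [147.25, 147.25, 180, 180, 180, 180].

INTERFACE

Orientations are given as [roll, pitch, yaw] about the fixed x, y, z axes, in that order (R = Rz(yaw) Ry(pitch) Rx(roll)).
In Python, from station import robot gives the robot as it stands.
- The arm moves only by the tool drive_tool, never from a script. Its argument "deltas" is a list of rows, each an object of numbers: "x", "y", "z": the shift along the tool's x, y, z in mm; "yaw": the turn about the tool's z in rad. A call has 1 to 8 rows; each row shifts and turns the commanded pose from where the row before left it, along the tool's axes as they then stand; what a row does not reach is not made up. A row lasts 1/10 s, in which the tool goes at most 50 mm and 8.59 degrees, less where a joint would pass 70% of its speed; a pose out of reach is approached as far as the arm can. A call with a gripper value outside its range is refused whole. "jaw" is the finger opening in mm, from 0 to 85.4, set as the call begins (left out, the last holds). The fingers move at their own pace and stop on an object; "grip_force" is the grip in N (left out, the last holds). Time passes only in rows, so rows that do not move let the fingers close. It gives the time, the measured TCP pose, the force, the opening and the grip force at its end, in the units of the state.
- robot.read_state(): the state, without advancing time (a new reading comes with each control period).
- robot.camera(name): name is "scene" or "top" or "wrist"; returns the picture (480x640x3 uint8, blue, green, red); there is no depth.
- robot.calibration(name): a dict with "camera_matrix" (3x3 intrinsics, pixels), "xyz" and "attitude" of the camera in the world; the wrist camera has in their place "T_tool_cam" (4x4, takes a point from camera to tool coordinates, whose origin is the TCP and whose axes are the flange's). Camera axes: x right, y down, z forward; pixel columns grow to the right and rows downward; lengths in m; the calibration is good to about 2 mm. A picture is of the moment at which its call begins: read the wrist's pose just before it. calibration takes no time and is no camera call.
- robot.hand_in(): hands the job in; it is judged then, once.
The state is a dict: "time": time; "q": joint angles; "dq": joint speeds; "joint_efforts": joint torques, N m; "position": TCP position; "tool_rot": TCP orientation; "force": force on the tool from outside, world axes, zero at the start; "moment": the same for the moment, N m; "finger_gap": opening from 0.0 (shut) to 1.0 (fully open); "gripper_force": force on a finger pad.
Only numpy, scipy, OpenCV 4.12 (cv2) and the standard library are available. Lean on these libraries where they do the work, as an engineer would, in place of code of your own. Each camera call takes 0.05 s, during which the arm holds its last target. There are 200 camera calls.

## Working session

There is one attempt and no reset: what is moved stays moved. The work goes in short steps, Python scripts to look and compute and a tool call to move; the robot and the scene stay as the last step left them, time stands still between calls to the robot, and variables do not carry over. Pictures are saved under pics/ and viewed, at most 14 in all, crops included, and the job is handed in when it is done.

Besides the shell and the picture viewer there is one more tool, called after "Call:" as name(argument=value, ...), one argument or row to a line, values as JSON. drive_tool: Moves the arm, as the interface text tells. Its arguments: {"type":"object","properties":{"deltas":{"type":"array","items":{"type":"object","properties":{"x":{"type":"number"},"y":{"type":"number"},"z":{"type":"number"},"yaw":{"type":"number"}}}},"jaw":{"type":"number"},"grip_force":{"type":"number"}},"required":["deltas"]}

```bash
ls; mkdir -p pics; python3 - <<'E'
from station import robot
import cv2
print(robot.read_state()); print(robot.tcp_to_tips)
for n in("scene","top","wrist"):
    print(n,robot.calibration(n)); cv2.imwrite(f"pics/{n}0.png",robot.camera(n))
E
```

```text
pics
{'time': 0.0, 'q': array([ 7.14481272e+01,  1.49357504e+01, -7.98639121e+00,  6.71901787e+01,
        3.32336463e-04,  9.00001114e+01]), 'dq': array([-0.04304919, -0.07585561, -0.01181313,  0.03108751,  0.00308914,
       -0.03108929]), 'joint_efforts': array([-1.66125195e-03, -4.05676532e+01,  2.53922707e+01,  1.90070621e-02,
       -1.97801824e-04,  2.25501162e-05]), 'position': array([0.16682426, 0.49709468, 0.24446054]), 'tool_rot': array([-1.79887680e+02, -3.32117360e-04,  1.61448015e+02]), 'force': array([0.00762381, 0.25886645, 0.30687998]), 'moment': array([ 0.05673015, -0.0405461 ,  0.02618028]), 'gripper_force': 0.0, 'finger_gap': 1.0018500074844139}
0.014
scene {'camera_matrix': array([[599.43817584,   0.        , 319.47803998],
       [  0.        , 599.43817584, 247.9887768 ],
       [  0.        ,   0.        ,   1.        ]]), 'xyz': array([ 0.03839009, -0.81039378,  0.70878744]), 'attitude': array([-1.24742317e+02,  8.90658819e-02, -3.21460933e+01])}
top {'camera_matrix': array([[509.69006975,   0.        , 318.60837007],
       [  0.        , 509.69006975, 230.80911564],
       [  0.        ,   0.        ,   1.        ]]), 'xyz': array([ 0.39123512, -0.0581312 ,  1.09998068]), 'attitude': array([-1.73202996e+02, -2.99092011e-02, -9.06302802e+01])}
wrist {'camera_matrix': array([[386.15835993,   0.        , 316.83204006],
       [  0.        , 386.15835993, 235.62528955],
       [  0.        ,   0.        ,   1.        ]]), 'T_tool_cam': array([[ 9.84189275e-04, -9.53774318e-01, -3.00522181e-01,
         7.75680593e-02],
       [ 9.99999477e-01,  8.54792494e-04,  5.62053794e-04,
        -9.36573701e-04],
       [-2.79188370e-04, -3.00522577e-01,  9.53774660e-01,
        -1.28014221e-01],
       [ 0.00000000e+00,  0.00000000e+00,  0.00000000e+00,
         1.00000000e+00]])}
```

View pics/top0.png

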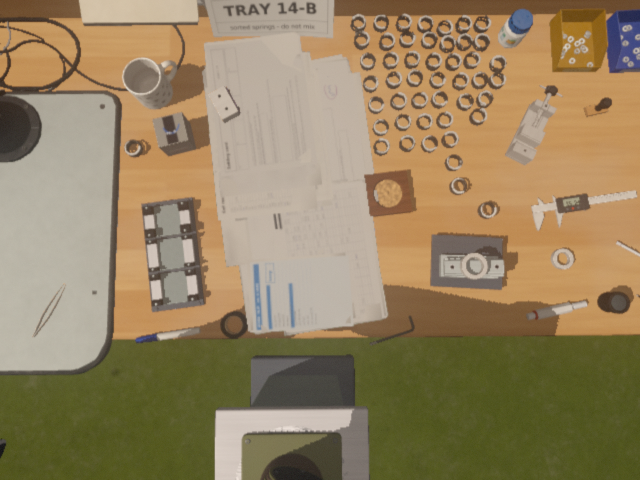

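View pics/scene0.png

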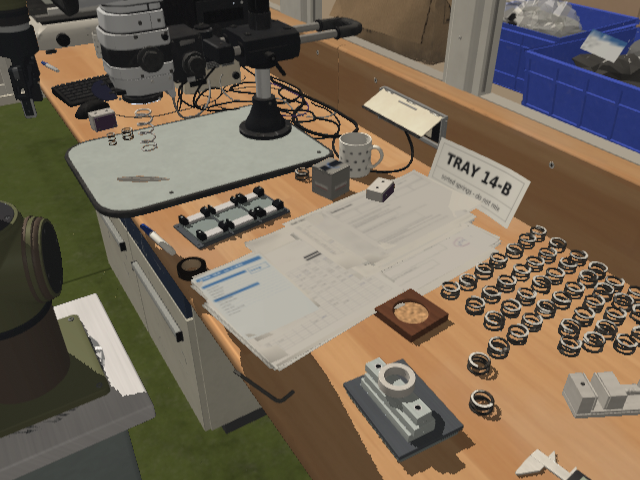

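The top view shows the stack at about (475,263) with its bars along the image horizontal, the nest at (389,193), and the rack at (172,254) with saddles at rows 221, 254 and 288. The scene view agrees: the ring is on top of the stack.

```bash
cat > h.py <<'E'
from station import robot
import numpy as np, cv2
from scipy.spatial.transform import Rotation as R
def cam(name):
    c=robot.calibration(name); K=c["camera_matrix"]
    if name=="wrist":
        s=robot.read_state(); T=np.eye(4); T[:3,:3]=R.from_euler("xyz",s["tool_rot"],degrees=True).as_matrix(); T[:3,3]=s["position"]
        M=T@c["T_tool_cam"]; return K,M[:3,:3],M[:3,3]
    return K,R.from_euler("xyz",c["attitude"],degrees=True).as_matrix(),c["xyz"]
def on_plane(C,uv,z):
    K,A,p=C; uv=np.atleast_2d(np.asarray(uv,float))
    d=np.c_[uv,np.ones(len(uv))]@np.linalg.inv(K).T@A.T
    return p[:2]+d[:,:2]*((z-p[2])/d[:,2:])
def to_tool(P,pos=None):
    "world xy target -> tool-axes mm shift from present pose, plus state"
    s=robot.read_state(); A=R.from_euler("xyz",s["tool_rot"],degrees=True).as_matrix()
    d=np.r_[P-s["position"]]*1000; return (A.T@d).round(1)
def snap(name,f=None):
    C=cam(name); im=robot.camera(name)
    if f: cv2.imwrite(f"pics/{f}.png",im)
    return C,im
E
python3 - <<'E'
from h import *
C=cam("top")
print("ring",on_plane(C,[475,265],.086),"bar ends",on_plane(C,[[440,265],[504,265]],.05),"flat corners",on_plane(C,[[433,234],[508,237],[505,290],[431,287]],.025))
print("nest",on_plane(C,[389,193],.012))
print("saddles",on_plane(C,[[168,221],[172,254],[176,288]],.02))
im=cv2.imread("pics/top0.png")
a=cv2.resize(im[190:320,130:215],None,fx=4.4,fy=4.4,interpolation=cv2.INTER_CUBIC)
b=cv2.resize(im[220:305,420:520],None,fx=4,fy=4,interpolation=cv2.INTER_CUBIC)
o=np.zeros((575,800,3),np.uint8);o[:a.shape[0],:a.shape[1]]=a[:575];o[:b.shape[0],390:390+b.shape[1]]=b
cv2.imwrite("pics/crop1.png",o)
E
```

```text
ring [[ 0.44023207 -0.37011154]] bar ends [[ 0.44276233 -0.30913612]
 [ 0.44131645 -0.440892  ]] flat corners [[ 0.5098712  -0.30282927]
 [ 0.50172811 -0.46169986]
 [ 0.3901761  -0.44927212]
 [ 0.39812774 -0.29443488]]
nest [[ 0.60181199 -0.21370701]]
saddles [[0.54459028 0.26170865]
 [0.47378883 0.25152829]
 [0.40197176 0.24145665]]
```

View pics/crop1.png

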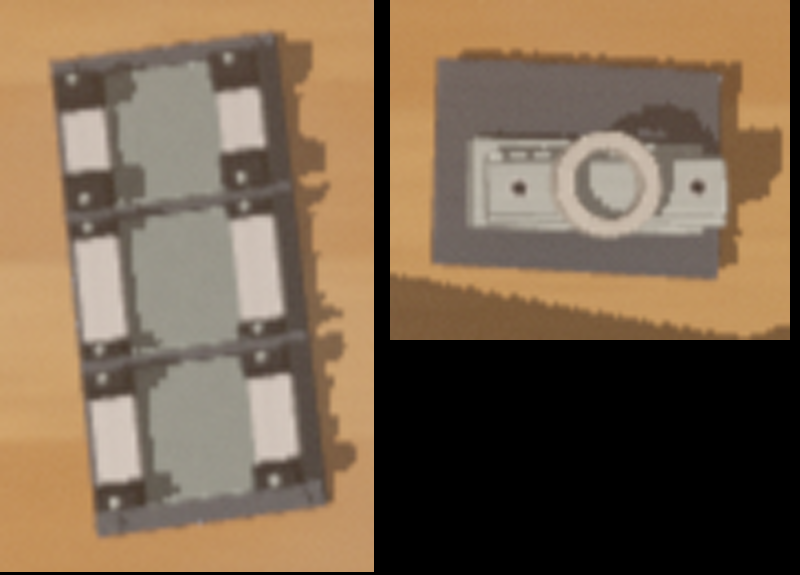

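The crops settle the saddle order from the seat lengths: the far saddle (x≈.545) is narrow, the one in the middle (x≈.474) is wide, and the near one (x≈.402) is middle. The ring sits on top of the narrow bar, and the bars run along world y. I'm moving over the stack now.

Call:
drive_tool(
  deltas=[
    {"x":-15,"y":-20},
    {"x":-22,"y":-31},
    {"x":-22,"y":-31},
    {"x":-22,"y":-31},
    {"x":-22,"y":-31},
    {"x":-22,"y":-31},
    {"x":-22,"y":-31},
    {"x":-22,"y":-31},
  ],
)

```text
validation failed for argument at $.de...
```

Call:
drive_tool(
  deltas=[
    {"x":-22,"y":-31},
    {"x":-22,"y":-31},
    {"x":-22,"y":-31},
    {"x":-22,"y":-31},
    {"x":-22,"y":-31},
    {"x":-22,"y":-31},
    {"x":-22,"y":-31},
    {"x":-22,"y":-31},
  ],
)

```text
validation failed for argument at $.de...
```

Call:
drive_tool(
  deltas=[
    {"x":-22,"y":-31},
    {"x":-22,"y":-31},
    {"x":-22,"y":-31},
    {"x":-22,"y":-31},
    {"x":-22,"y":-31},
    {"x":-22,"y":-31},
    {"x":-22,"y":-31},
    {"x":-15,"y":-20},
  ],
)

```text
validation failed for argument at $.de...
```

Call:
drive_tool(
  deltas=[
    {"yaw":0.14},
    {"yaw":0.14},
    {"yaw":0.14},
    {"yaw":0.14},
    {"yaw":0.14},
    {"yaw":0.14},
    {"yaw":0.14},
    {"yaw":0.14},
  ],
)

```text
validation failed for argument at $.de...
```

Call:
drive_tool(
  deltas=[
    {"yaw":0.126},
    {},
    {},
  ],
)

```text
validation failed for argument at $.de...
```

```bash
python3 - <<'E'
from h import *
C,im=snap("wrist","w1"); s=robot.read_state(); print(s["time"],s["position"],s["tool_rot"],s["q"])
print(C)
E
```

```text
0.2 [0.16692972 0.4973202  0.24478144] [-1.79928794e+02  3.90384725e-03  1.61445698e+02] [ 7.14475173e+01  1.49220907e+01 -7.95673434e+00  6.71923811e+01
 -3.90158290e-03  9.00018244e+01]
(array([[386.15835993,   0.        , 316.83204006],
       [  0.        , 386.15835993, 235.62528955],
       [  0.        ,   0.        ,   1.        ]]), array([[ 0.31725087,  0.90461958,  0.28463188],
       [ 0.94834091, -0.30224946, -0.09640942],
       [-0.00118402,  0.30051403, -0.95377666]]), array([0.09310501, 0.52122441, 0.37268491]))
```

View pics/w1.png

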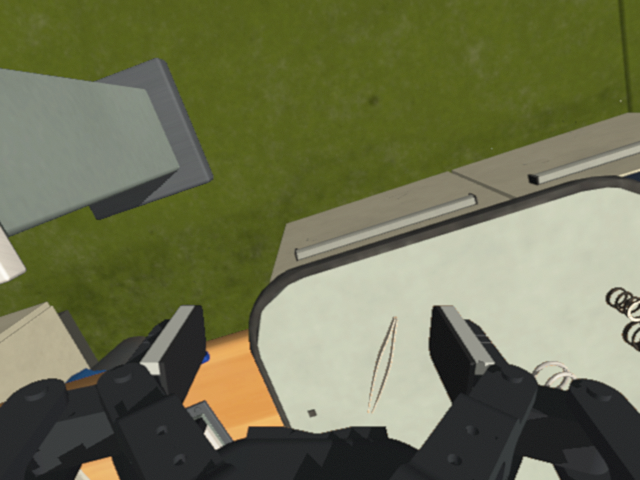

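That picture shows only the start position, because the moves were refused. The fingers are at rows 310–430, image up is tool +x, and image right is tool +y. I'll retry with every field given in each row.

Call:
drive_tool(
  deltas=[
    {"x":-15,"y":-20,"z":0,"yaw":0},
    {"x":-22,"y":-31,"z":0,"yaw":0},
    {"x":-22,"y":-31,"z":0,"yaw":0},
    {"x":-22,"y":-31,"z":0,"yaw":0},
    {"x":-22,"y":-31,"z":0,"yaw":0},
    {"x":-22,"y":-31,"z":0,"yaw":0},
    {"x":-22,"y":-31,"z":0,"yaw":0},
    {"x":-22,"y":-31,"z":0,"yaw":0},
  ],
)

```text
time: 1.0
position: [0.2518, 0.2178, 0.2453]
tool_rot: [180.0, 0.0, 161.5]
force: [1.6, 0.2, -0.3]
finger_gap: 1.003
gripper_force: 0.0
```

Call:
drive_tool(
  deltas=[
    {"x":-22,"y":-31,"z":0,"yaw":0},
    {"x":-22,"y":-31,"z":0,"yaw":0},
    {"x":-22,"y":-31,"z":0,"yaw":0},
    {"x":-22,"y":-31,"z":0,"yaw":0},
    {"x":-22,"y":-31,"z":0,"yaw":0},
    {"x":-22,"y":-31,"z":0,"yaw":0},
    {"x":-22,"y":-31,"z":0,"yaw":0},
    {"x":-22,"y":-31,"z":0,"yaw":0},
  ],
)

```text
time: 1.8
position: [0.3398, -0.0735, 0.2454]
tool_rot: [180.0, 0.0, 161.4]
force: [0.9, 1.1, 0.4]
finger_gap: 0.995
gripper_force: 0.0
```

Call:
drive_tool(
  deltas=[
    {"x":-22,"y":-31,"z":0,"yaw":0},
    {"x":-22,"y":-31,"z":0,"yaw":0},
    {"x":-22,"y":-31,"z":0,"yaw":0},
    {"x":-22,"y":-31,"z":0,"yaw":0},
    {"x":-22,"y":-31,"z":0,"yaw":0},
    {"x":-22,"y":-31,"z":0,"yaw":0},
    {"x":-22,"y":-31,"z":0,"yaw":0},
    {"x":-15,"y":-20,"z":0,"yaw":0},
  ],
)

```text
time: 2.6
position: [0.4251, -0.3528, 0.2448]
tool_rot: [-180.0, 0.0, 161.4]
force: [0.5, 0.6, 0.8]
finger_gap: 1.002
gripper_force: 0.0
```

Call:
drive_tool(
  deltas=[
    {"x":0,"y":0,"z":0,"yaw":0.14},
    {"x":0,"y":0,"z":0,"yaw":0.14},
    {"x":0,"y":0,"z":0,"yaw":0.14},
    {"x":0,"y":0,"z":0,"yaw":0.14},
    {"x":0,"y":0,"z":0,"yaw":0.14},
    {"x":0,"y":0,"z":0,"yaw":0.14},
    {"x":0,"y":0,"z":0,"yaw":0.14},
    {"x":0,"y":0,"z":0,"yaw":0.14},
  ],
)

```text
time: 3.4
position: [0.4244, -0.3502, 0.245]
tool_rot: [-180.0, -0.0, 96.9]
force: [0.1, 0.4, 0.4]
finger_gap: 0.999
gripper_force: 0.0
```

Call:
drive_tool(
  deltas=[
    {"x":0,"y":0,"z":0,"yaw":0.126},
    {"x":0,"y":0,"z":0,"yaw":0},
    {"x":0,"y":0,"z":0,"yaw":0},
  ],
)

```text
time: 3.7
position: [0.4245, -0.3502, 0.2451]
tool_rot: [-180.0, -0.0, 90.2]
force: [-0.3, -0.2, 0.8]
finger_gap: 1.0
gripper_force: 0.0
```

```bash
python3 - <<'E'
from h import *
C,im=snap("wrist","w2"); s=robot.read_state(); print(s["time"],s["position"],s["tool_rot"],s["q"])
E
```

```text
3.75 [ 0.4245482  -0.35025835  0.24519409] [-1.79988998e+02 -9.33683140e-03  9.01838859e+01] [-3.95232057e+01  1.74084018e+01 -4.37485134e+00  6.82311757e+01
  1.54394841e-04  5.02929075e+01]
```

View pics/w2.png

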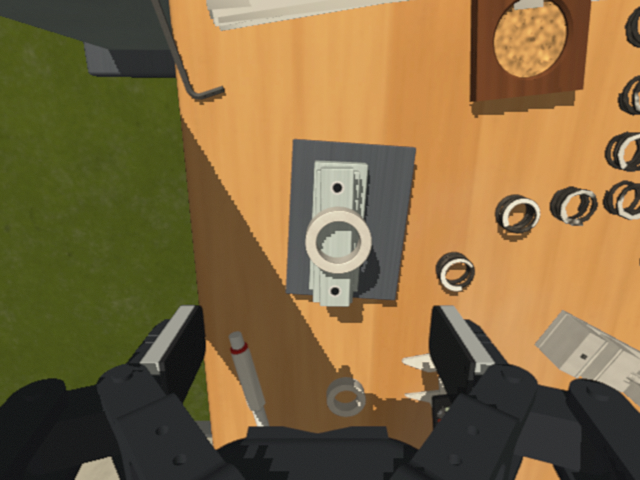

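The wrist view shows the ring at about (338,241), the bar holes at (337,188) and (335,291), and the cork recess at about (530,38).

```bash
python3 - <<'E'
from h import *
C=cam("wrist"); im=cv2.imread("pics/w2.png")
for p in [(311,241),(366,241),(338,212),(338,268),(322,200),(345,240),(330,180),(530,40),(500,15)]: print(p,im[p[1],p[0]],end=' ')
b=im.astype(int)
m=((b[:,:,2]-b[:,:,0]>8)&(b[:,:,2]-b[:,:,0]<50)&(b[:,:,2]>130)).astype(np.uint8)*255
m[:, :290]=0; m[:,390:]=0; m[:195]=0; m[290:]=0
cs,_=cv2.findContours(m,cv2.RETR_EXTERNAL,cv2.CHAIN_APPROX_NONE); c=max(cs,key=cv2.contourArea)
e=cv2.fitEllipse(cv2.convexHull(c)); print("\nring",e,on_plane(C,e[0],.086), np.linalg.norm(np.diff(on_plane(C,[[e[0][0]-e[1][0]/2,e[0][1]],[e[0][0]+e[1][0]/2,e[0][1]]],.086),axis=0)))
hsv=cv2.cvtColor(im,cv2.COLOR_BGR2HSV)
m=(hsv[:,:,2]>150).astype(np.uint8)*255; m[:, :480]=0;m[:,580:]=0;m[90:]=0
m=cv2.morphologyEx(m,cv2.MORPH_CLOSE,np.ones((5,5)))
cs,_=cv2.findContours(m,cv2.RETR_EXTERNAL,cv2.CHAIN_APPROX_NONE); c=max(cs,key=cv2.contourArea)
print("nest bbox",cv2.boundingRect(c)); e=cv2.fitEllipse(cv2.convexHull(c)); print(e,on_plane(C,e[0],.010))
print("holes",on_plane(C,[[337,188],[335,291]],.07))
print("nest corners low",on_plane(C,[[470,101],[584,90]],.016))
E
```

```text
(311, 241) [186 210 221] (366, 241) [181 205 217] (338, 212) [192 218 225] (338, 268) [189 213 222] (322, 200) [176 193 190] (345, 240) [181 199 195] (330, 180) [182 200 195] (530, 40) [ 57 100 137] (500, 15) [33 58 95] 
ring ((337.34942626953125, 237.20089721679688), (66.24269104003906, 131.52340698242188), 6.7216105461120605) [[ 0.43972087 -0.36567522]] 0.05171746683447139
nest bbox (494, 0, 72, 78)
((529.5205688476562, 36.496368408203125), (68.17951202392578, 83.98040008544922), 24.855409622192383) [[ 0.60349198 -0.21050081]]
holes [[ 0.43953263 -0.32985694]
 [ 0.43958865 -0.41946217]]
nest corners low [[ 0.55711978 -0.26257827]
 [ 0.65483123 -0.25316015]]
```

Call:
drive_tool(
  deltas=[
    {"x":-9,"y":8,"z":10,"yaw":0},
    {"x":-10,"y":7.5,"z":30,"yaw":0},
    {"x":0,"y":0,"z":40,"yaw":0},
    {"x":0,"y":0,"z":40,"yaw":0},
    {"x":0,"y":0,"z":25,"yaw":0},
    {"x":0,"y":0,"z":12.5,"yaw":0},
    {"x":0,"y":0,"z":0,"yaw":0},
  ],
)

```text
time: 4.45
position: [0.4392, -0.3686, 0.0856]
tool_rot: [-179.8, -0.1, 90.1]
force: [0.5, 0.6, 0.5]
finger_gap: 0.996
gripper_force: 0.0
```

Call:
drive_tool(
  deltas=[
    {"x":0,"y":0,"z":0,"yaw":0},
    {"x":0,"y":0,"z":0,"yaw":0},
    {"x":0,"y":0,"z":0,"yaw":0},
    {"x":0,"y":0,"z":0,"yaw":0},
    {"x":0,"y":0,"z":0,"yaw":0},
    {"x":0,"y":0,"z":0,"yaw":0},
  ],
  jaw=40,
  grip_force=30,
)

```text
time: 5.05
position: [0.4413, -0.3703, 0.0898]
tool_rot: [179.8, 0.2, 90.1]
force: [-1.2, 0.2, 6.0]
finger_gap: 0.582
gripper_force: 31.1
```

```bash
python3 - <<'E'
from h import *
C,im=snap("wrist","w3"); s=robot.read_state(); print(s["time"],s["position"],s["tool_rot"],s["finger_gap"],s["gripper_force"],s["force"])
E
```

```text
5.1 [ 0.44133647 -0.37037313  0.08985553] [1.79821706e+02 1.58491080e-01 9.00623159e+01] 0.5849739394422316 31.052940729823604 [0.24030273 0.12511313 6.34870756]
```

View pics/w3.png

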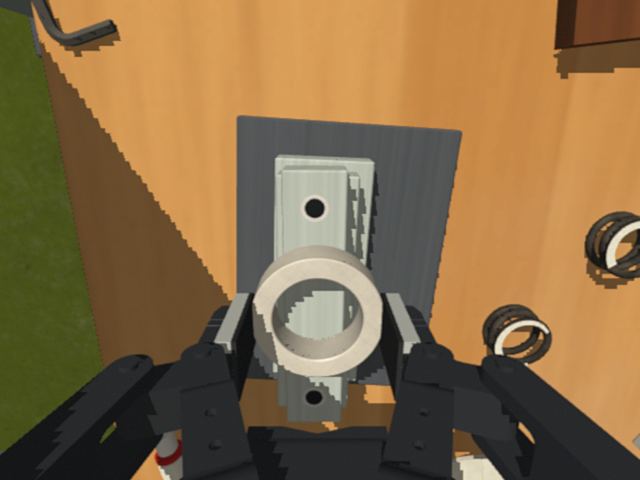

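The ring is held between both pads and still lies flat on the bar, with the TCP 19.8 mm above its underside. Next I lift it and carry it to the nest.

Call:
drive_tool(
  deltas=[
    {"x":0,"y":0,"z":-5,"yaw":0},
    {"x":0,"y":0,"z":-15,"yaw":0},
    {"x":0,"y":0,"z":-25,"yaw":0},
    {"x":10,"y":10,"z":-20,"yaw":0},
    {"x":25,"y":25,"z":0,"yaw":0},
    {"x":25,"y":25,"z":0,"yaw":0},
    {"x":25,"y":25,"z":0,"yaw":0},
    {"x":25,"y":25,"z":0,"yaw":0},
  ],
)

```text
time: 5.9
position: [0.5506, -0.2581, 0.1531]
tool_rot: [-180.0, -0.0, 90.0]
force: [0.3, -1.2, -0.6]
finger_gap: 0.579
gripper_force: 31.4
```

Call:
drive_tool(
  deltas=[
    {"x":25,"y":25,"z":0,"yaw":0},
    {"x":15,"y":18,"z":0,"yaw":0},
    {"x":8,"y":9,"z":0,"yaw":0},
    {"x":0,"y":0,"z":0,"yaw":0},
    {"x":0,"y":0,"z":0,"yaw":0},
  ],
)

```text
time: 6.4
position: [0.6011, -0.2116, 0.1527]
tool_rot: [-179.9, 0.0, 90.0]
force: [-0.1, -0.1, -1.2]
finger_gap: 0.58
gripper_force: 31.4
```

```bash
python3 - <<'E'
from h import *
C,im=snap("wrist","w4"); s=robot.read_state(); print(s["time"],s["position"],s["tool_rot"],s["finger_gap"],s["gripper_force"],s["force"])
E
```

```text
6.45 [ 0.60083492 -0.21193759  0.15269953] [-1.79928766e+02  1.27229687e-02  8.99959739e+01] 0.5787574107443082 31.41872705593414 [-0.51846264  0.08433732 -1.58877673]
```

View pics/w4.png

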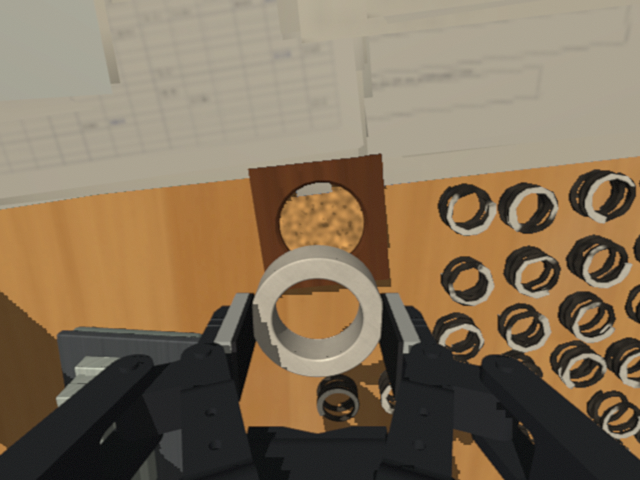

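The ring hangs level. The nest corners are at (249,169), (382,154) and about (390,285), and the recess is centred near (321,222).

```bash
python3 - <<'E'
from h import *
C=cam("wrist"); im=cv2.imread("pics/w4.png"); b=im.astype(int)
p=on_plane(C,[[249,169],[382,154],[390,285]],.016); print("nest corners",p,np.linalg.norm(np.diff(p,axis=0),axis=1),(p[0]+p[2])/2)
q=on_plane(C,[[278,220],[365,220],[321,180]],.012); print("recess L,R,top",q)
m=((b[:,:,2]-b[:,:,0]<60)&(b[:,:,2]>165)).astype(np.uint8)*255; m[:, :250]=0;m[:,390:]=0;m[:246]=0;m[380:]=0
cs,_=cv2.findContours(m,cv2.RETR_EXTERNAL,cv2.CHAIN_APPROX_NONE); c=max(cs,key=cv2.contourArea);print(cv2.boundingRect(c))
# inner hole top edge and outer near edge at top plane
r=on_plane(C,[[253,316],[383,316],[317,375],[317,258]],.149); print("ring L R near, far(top face)",r)
E
```

```text
nest corners [[ 0.55350255 -0.1715456 ]
 [ 0.64364077 -0.16140107]
 [ 0.65460433 -0.25779584]] [0.09070728 0.09701624] [ 0.60405344 -0.21467072]
recess L,R,top [[ 0.57180112 -0.20860283]
 [ 0.63446974 -0.20852665]
 [ 0.60265921 -0.1796672 ]]
(254, 258, 127, 118)
ring L R near, far(top face) [[ 0.5754994  -0.20949712]
 [ 0.62524442 -0.20942067]
 [ 0.60002238 -0.23616625]
 [ 0.59996972 -0.18575768]]
```

Call:
drive_tool(
  deltas=[
    {"x":0,"y":3,"z":20,"yaw":0},
    {"x":0,"y":0,"z":30,"yaw":0},
    {"x":0,"y":0,"z":30,"yaw":0},
    {"x":0,"y":0,"z":20,"yaw":0},
    {"x":0,"y":0,"z":12,"yaw":0},
    {"x":0,"y":0,"z":0,"yaw":0},
    {"x":0,"y":0,"z":0,"yaw":0},
  ],
)

```text
time: 7.15
position: [0.6051, -0.2119, 0.0416]
tool_rot: [180.0, 0.0, 90.0]
force: [0.2, -0.2, -0.8]
finger_gap: 0.577
gripper_force: 31.4
```

Call:
drive_tool(
  deltas=[
    {"x":0,"y":0,"z":2,"yaw":0},
    {"x":0,"y":0,"z":2,"yaw":0},
    {"x":0,"y":0,"z":0,"yaw":0},
    {"x":0,"y":0,"z":0,"yaw":0},
  ],
)

```text
time: 7.55
position: [0.6052, -0.2111, 0.0372]
tool_rot: [180.0, 0.0, 90.1]
force: [1.0, 0.4, -1.3]
finger_gap: 0.58
gripper_force: 31.4
```

Call:
drive_tool(
  deltas=[
    {"x":0,"y":-1,"z":2,"yaw":0},
    {"x":0,"y":0,"z":1.5,"yaw":0},
    {"x":0,"y":0,"z":0,"yaw":0},
    {"x":0,"y":0,"z":0,"yaw":0},
  ],
)

```text
time: 7.95
position: [0.6039, -0.2111, 0.0332]
tool_rot: [-180.0, -0.0, 90.1]
force: [-0.2, 0.5, -0.5]
finger_gap: 0.581
gripper_force: 31.4
```

Call:
drive_tool(
  deltas=[
    {"x":0,"y":0,"z":1.5,"yaw":0},
    {"x":0,"y":0,"z":1.5,"yaw":0},
    {"x":0,"y":0,"z":0,"yaw":0},
    {"x":0,"y":0,"z":0,"yaw":0},
  ],
)

```text
time: 8.35
position: [0.6039, -0.2111, 0.0302]
tool_rot: [-180.0, -0.0, 90.1]
force: [-0.4, 0.2, -0.1]
finger_gap: 0.579
gripper_force: 31.4
```

Call:
drive_tool(
  deltas=[
    {"x":0,"y":0,"z":1,"yaw":0},
    {"x":0,"y":0,"z":0,"yaw":0},
    {"x":0,"y":0,"z":0,"yaw":0},
  ],
)

```text
time: 8.65
position: [0.604, -0.2112, 0.0299]
tool_rot: [180.0, 0.0, 90.1]
force: [-2.0, 0.4, 4.2]
finger_gap: 0.58
gripper_force: 32.0
```

Call:
drive_tool(
  deltas=[
    {"x":0,"y":0,"z":1,"yaw":0},
    {"x":0,"y":0,"z":0,"yaw":0},
    {"x":0,"y":0,"z":0,"yaw":0},
  ],
)

```text
time: 8.95
position: [0.604, -0.2111, 0.0299]
tool_rot: [180.0, 0.0, 90.1]
force: [-3.4, 1.9, 9.9]
finger_gap: 0.583
gripper_force: 32.5
```

Contact came at .0299, as predicted. I release here.

Call:
drive_tool(
  deltas=[
    {"x":0,"y":0,"z":-1,"yaw":0},
    {"x":0,"y":0,"z":-1,"yaw":0},
    {"x":0,"y":0,"z":0,"yaw":0},
    {"x":0,"y":0,"z":0,"yaw":0},
  ],
  jaw=68,
)

```text
time: 9.35
position: [0.604, -0.2111, 0.03]
tool_rot: [-180.0, -0.0, 90.1]
force: [-1.3, -0.3, -0.3]
finger_gap: 0.798
gripper_force: 0.0
```

Call:
drive_tool(
  deltas=[
    {"x":0,"y":0,"z":-15,"yaw":0},
    {"x":0,"y":0,"z":-35,"yaw":0},
    {"x":0,"y":0,"z":-40,"yaw":0},
    {"x":0,"y":0,"z":-20,"yaw":0},
    {"x":0,"y":0,"z":0,"yaw":0},
    {"x":0,"y":0,"z":0,"yaw":0},
  ],
)

```text
time: 9.95
position: [0.604, -0.2111, 0.14]
tool_rot: [180.0, 0.0, 90.1]
force: [-0.0, 0.6, -0.0]
finger_gap: 0.795
gripper_force: 0.0
```

```bash
python3 - <<'E'
from h import *
C,im=snap("wrist","w5"); s=robot.read_state(); print(s["time"],s["position"],s["tool_rot"],s["finger_gap"])
E
```

```text
10.0 [ 0.6031763  -0.21083895  0.1389641 ] [-1.79888873e+02 -3.80902972e-02  9.00589614e+01] 0.796762793117032
```

View pics/w5.png

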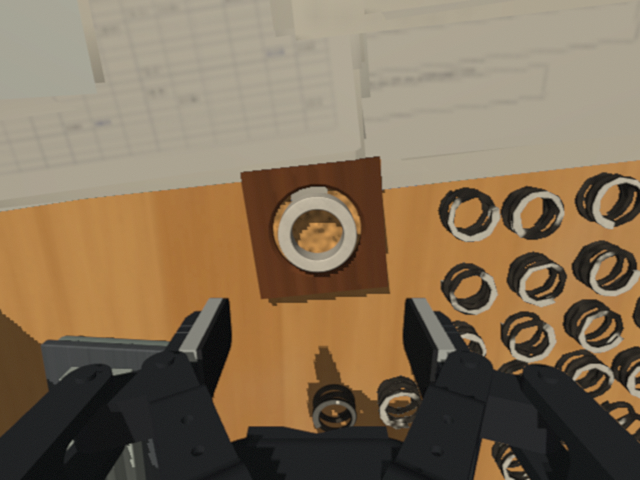

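The ring lies centred and flat in the recess at (318,232). I'm returning to the stack for the narrow parallel.

Call:
drive_tool(
  deltas=[
    {"x":-15,"y":-15,"z":-10,"yaw":0},
    {"x":-28,"y":-28,"z":0,"yaw":0},
    {"x":-28,"y":-28,"z":0,"yaw":0},
    {"x":-28,"y":-28,"z":0,"yaw":0},
    {"x":-28,"y":-28,"z":0,"yaw":0},
    {"x":-22,"y":-22,"z":0,"yaw":0},
    {"x":-15,"y":-15,"z":0,"yaw":0},
    {"x":0,"y":0,"z":0,"yaw":0},
  ],
)

```text
time: 10.8
position: [0.437, -0.3761, 0.1482]
tool_rot: [-179.8, -0.1, 89.8]
force: [0.5, -0.1, -0.6]
finger_gap: 0.8
gripper_force: 0.0
```

Call:
drive_tool(
  deltas=[
    {"x":0,"y":0,"z":0,"yaw":0},
    {"x":0,"y":0,"z":0,"yaw":0},
  ],
)

```text
time: 11.0
position: [0.4403, -0.3743, 0.1493]
tool_rot: [-179.9, -0.1, 90.1]
force: [0.0, -0.7, -0.7]
finger_gap: 0.8
gripper_force: 0.0
```

```bash
cat >> h.py <<'E'
def holes(im,C,z,box):
    "dark round holes in a bar top at height z inside box (u0,v0,u1,v1)"
    u0,v0,u1,v1=box; g=cv2.cvtColor(im,cv2.COLOR_BGR2GRAY)[v0:v1,u0:u1]
    m=(g<90).astype(np.uint8); n,_,st,ce=cv2.connectedComponentsWithStats(m)
    for s,c in zip(st[1:],ce[1:]):
        if 40<s[4]<900 and .6<s[2]/s[3]<1.6: print("blob",c+[u0,v0],s[2:],on_plane(C,c+[u0,v0],z))
E
python3 - <<'E'
from h import *
C,im=snap("wrist","w6"); s=robot.read_state(); print(s["time"],s["position"],s["tool_rot"],s["finger_gap"])
holes(im,C,.070,(230,100,400,420))
E
```

```text
11.05 [ 0.44058704 -0.37428349  0.14955468] [-1.79958417e+02 -6.35897512e-02  9.01383686e+01] 0.8002985221349485
blob [317.16911765 175.23529412] [ 13  13 136] [[ 0.43939997 -0.329359  ]]
blob [316.30851064 323.58510638] [12 10 94] [[ 0.43915869 -0.41919308]]
```

View pics/w6.png

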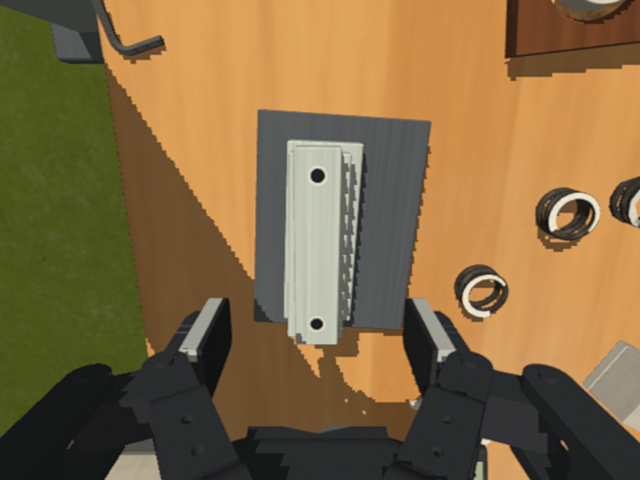

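The narrow bar's holes are at (317,175) and (316,324), so its centre is (.4393, -.3743) and its yaw about 0. Their spacing comes out at 89.8 mm, which is plausible.

Call:
drive_tool(
  deltas=[
    {"x":0,"y":-1.3,"z":15,"yaw":0},
    {"x":0,"y":0,"z":25,"yaw":0},
    {"x":0,"y":0,"z":20,"yaw":0},
    {"x":0,"y":0,"z":12,"yaw":0},
    {"x":0,"y":0,"z":6,"yaw":0},
    {"x":0,"y":0,"z":0,"yaw":0},
    {"x":0,"y":0,"z":0,"yaw":0},
  ],
)

```text
time: 11.75
position: [0.4395, -0.3756, 0.073]
tool_rot: [179.9, 0.0, 90.1]
force: [0.2, 0.4, 0.5]
finger_gap: 0.794
gripper_force: 0.0
```

Call:
drive_tool(
  deltas=[
    {"x":0,"y":0,"z":0,"yaw":0},
    {"x":0,"y":0,"z":0,"yaw":0},
    {"x":0,"y":0,"z":0,"yaw":0},
    {"x":0,"y":0,"z":0,"yaw":0},
    {"x":0,"y":0,"z":0,"yaw":0},
    {"x":0,"y":0,"z":0,"yaw":0},
    {"x":0,"y":0,"z":0,"yaw":0},
  ],
  jaw=15,
  grip_force=60,
)

```text
time: 12.45
position: [0.4394, -0.3758, 0.0733]
tool_rot: [179.9, 0.1, 90.1]
force: [-1.5, 0.7, 5.5]
finger_gap: 0.284
gripper_force: 60.0
```

```bash
python3 - <<'E'
from h import *
C=cam("top"); im=cv2.imread("pics/top0.png").astype(int)
m=((im.min(2)>150)&(im[:,:,2]-im[:,:,0]>4)).astype(np.uint8); m[:200]=0;m[310:]=0;m[:,:135]=0;m[:,205:]=0
n,_,st,ce=cv2.connectedComponentsWithStats(m)
P=[(s[4],c) for s,c in zip(st[1:],ce[1:]) if s[4]>60]
for a,c in P: print(a,c,on_plane(C,c,.016))
P=sorted([c for a,c in P],key=lambda c:c[1]);
for i in range(0,6,2):
    w=on_plane(C,P[i:i+2],.016); w=w[np.argsort(w[:,1])]; d=w[1]-w[0]; print(w.mean(0),np.linalg.norm(d),np.degrees(np.arctan2(d[1],d[0])))
E
```

```text
122 [183.92622951 216.56557377] [[0.55440503 0.22891111]]
117 [149.00854701 221.42735043] [[0.54467754 0.30362046]]
219 [187.6803653  250.33333333] [[0.48156005 0.21943554]]
209 [152.33014354 255.11483254] [[0.47217515 0.29449524]]
176 [191.30113636 284.30113636] [[0.40943278 0.21038191]]
174 [155.79885057 289.32183908] [[0.39970481 0.28517182]]
[0.54954128 0.26626579] 0.07533996883884364 97.4184362762618
[0.4768676  0.25696539] 0.07564413468976897 97.12684622608857
[0.4045688  0.24777686] 0.07541992118774861 97.41088428146698
```

Call:
drive_tool(
  deltas=[
    {"x":0,"y":0,"z":-4,"yaw":0},
    {"x":0,"y":0,"z":-10,"yaw":0},
    {"x":0,"y":0,"z":-20,"yaw":0},
    {"x":0,"y":0,"z":-25,"yaw":0},
    {"x":0,"y":0,"z":-25,"yaw":0},
    {"x":0,"y":0,"z":-10,"yaw":0},
    {"x":0,"y":0,"z":0,"yaw":0},
  ],
)

```text
time: 13.15
position: [0.4396, -0.376, 0.1679]
tool_rot: [179.9, 0.1, 90.1]
force: [0.3, -0.2, -2.5]
finger_gap: 0.282
gripper_force: 59.3
```

Call:
drive_tool(
  deltas=[
    {"x":10,"y":2,"z":0,"yaw":0},
    {"x":22,"y":4,"z":0,"yaw":0},
    {"x":35,"y":6,"z":0,"yaw":0},
    {"x":38,"y":7,"z":0,"yaw":0},
    {"x":38,"y":7,"z":0,"yaw":0},
    {"x":38,"y":7,"z":0,"yaw":0},
    {"x":38,"y":7,"z":0,"yaw":0},
    {"x":38,"y":7,"z":0,"yaw":0},
  ],
)

```text
time: 13.95
position: [0.484, -0.1157, 0.1646]
tool_rot: [-179.8, -0.1, 90.1]
force: [1.1, -0.4, -3.2]
finger_gap: 0.279
gripper_force: 59.3
```

Call:
drive_tool(
  deltas=[
    {"x":38,"y":7,"z":0,"yaw":0},
    {"x":38,"y":7,"z":0,"yaw":0},
    {"x":38,"y":7,"z":0,"yaw":0},
    {"x":38,"y":7,"z":0,"yaw":0},
    {"x":38,"y":7,"z":0,"yaw":0},
    {"x":35,"y":6,"z":0,"yaw":0},
    {"x":24,"y":4,"z":0,"yaw":0},
    {"x":14,"y":2,"z":0,"yaw":0},
  ],
)

```text
time: 14.75
position: [0.5309, 0.147, 0.1645]
tool_rot: [-179.8, 0.0, 90.2]
force: [-0.0, 0.4, -2.8]
finger_gap: 0.281
gripper_force: 59.3
```

Call:
drive_tool(
  deltas=[
    {"x":7,"y":1,"z":0,"yaw":-0.04},
    {"x":0,"y":0,"z":0,"yaw":-0.05},
    {"x":0,"y":0,"z":0,"yaw":-0.035},
    {"x":0,"y":0,"z":0,"yaw":0},
    {"x":0,"y":0,"z":0,"yaw":0},
  ],
)

```text
time: 15.25
position: [0.5328, 0.1509, 0.1659]
tool_rot: [-179.9, 0.0, 97.2]
force: [-0.7, -0.6, -3.1]
finger_gap: 0.283
gripper_force: 59.3
```

```bash
python3 - <<'E'
from h import *
C,im=snap("wrist","w7"); s=robot.read_state(); print(s["time"],s["position"],s["tool_rot"],s["finger_gap"])
E
```

```text
15.3 [0.53292996 0.15107167 0.16603314] [-1.79952609e+02  1.71660243e-02  9.71602943e+01] 0.2866162823610212
```

View pics/w7.png

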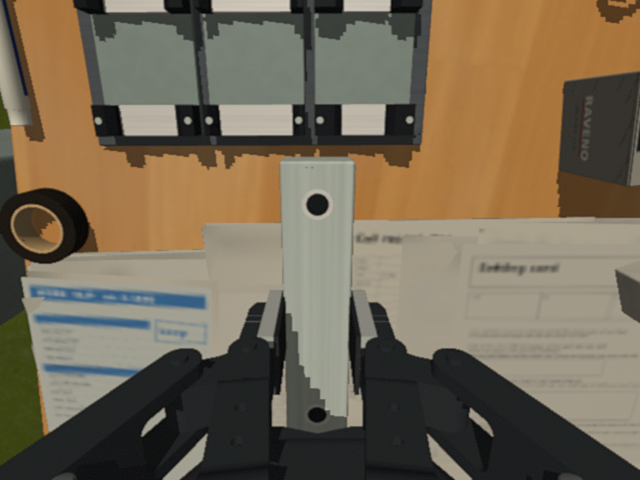

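The rack's near seats are at rows 103–137: middle at cols 119–178, wide at 215–297, narrow at 342–386. The far seats are at rows 0–12. The bar in hand runs straight up the image at col 317, and the rack edge is horizontal, so the yaw matches.

```bash
cat >> h.py <<'E'
def seats(im,C,vmax=150,z=.018):
    b=im.astype(int); m=((b.min(2)>170)).astype(np.uint8); m[vmax:]=0; m[:,:60]=0;m[:,430:]=0
    n,_,st,ce=cv2.connectedComponentsWithStats(m)
    for s,c in zip(st[1:],ce[1:]):
        if s[4]>150:
            u0,v0,w,h=s[:4]; vm=v0+h/2
            p=on_plane(C,[[u0,vm],[u0+w,vm],[u0+w/2,v0],[u0+w/2,v0+h]],z); print(s[:4],"ctr",p[:2].mean(0),p[2:].mean(0),"w",np.linalg.norm(p[1]-p[0]),"len",np.linalg.norm(p[3]-p[2]))
E
python3 - <<'E'
from h import *
C=cam("wrist"); im=cv2.imread("pics/w7.png")
for z in(.016,): seats(im,C,z=z)
print("edge",on_plane(C,[[104,145],[416,145]],.003))
holes(im,C,.1660-.0183+.015,(280,180,360,430))
E
```

```text
[107   0  57  11] ctr [0.39965666 0.27743062] [0.39965727 0.27741894] w 0.036245480819049374 len 0.006233791295019628
[213   0  76  11] ctr [0.47250766 0.28664373] [0.47250992 0.28663227] w 0.04831030858741935 len 0.006179686123427342
[345   0  45  11] ctr [0.54596496 0.29593353] [0.54596737 0.29592208] w 0.02859464080965165 len 0.006175377478682049
edge [[0.36959941 0.18537226]
 [0.59738162 0.21422678]]
blob [317.06868132 204.18956044] [ 21  21 364] [[0.52621628 0.19701753]]
```

```bash
python3 - <<'E'
from h import *
C=cam("wrist"); im=cv2.imread("pics/w7.png"); b=im.astype(int)
print(im[120,150],im[120,260],im[120,365],im[60,365])
for t in (200,):
  row=b[118:124].min(2).mean(0); e=np.where(np.abs(np.diff((row>150).astype(int)))>0)[0]; print(e)
g=b[:,365].min(1); print(g[95:150:2])
# cheek screws (white dots) near row, cheek top height ~ .003+.023
p=on_plane(C,[[97,122],[187,121],[209,121],[299,120],[319,120],[410,120]],.027); print(p, (p[4]+p[5])/2,(p[2]+p[3])/2,(p[0]+p[1])/2)
E
```

```text
[161 173 181] [165 178 185] [164 177 184] [116 128 121]
[ 10  17 122 174 220 291 342 383]
[115 116 114 115 121 167 169 169 169 168 165 165 164 167 166 168 166 171
 168 169  80  29  33  33  31  34  35  36]
[[0.37817237 0.20329276]
 [0.43743179 0.21143864]
 [0.45190787 0.21327184]
 [0.51104617 0.2214012 ]
 [0.52419161 0.22306587]
 [0.58399236 0.23063874]] [0.55409199 0.2268523 ] [0.48147702 0.21733652] [0.40780208 0.2073657 ]
```

Call:
drive_tool(
  deltas=[
    {"x":15,"y":4,"z":0,"yaw":0},
    {"x":28,"y":8,"z":0,"yaw":0},
    {"x":30,"y":9,"z":10,"yaw":0},
    {"x":25,"y":7,"z":20,"yaw":0},
    {"x":12,"y":3.3,"z":25,"yaw":0},
    {"x":0,"y":0,"z":20,"yaw":0},
    {"x":0,"y":0,"z":15,"yaw":0},
    {"x":0,"y":0,"z":0,"yaw":0},
  ],
)

```text
time: 16.1
position: [0.5485, 0.2648, 0.0736]
tool_rot: [-179.7, 0.1, 97.3]
force: [-0.3, -0.0, -3.0]
finger_gap: 0.282
gripper_force: 59.3
```

Call:
drive_tool(
  deltas=[
    {"x":0,"y":0,"z":0,"yaw":0},
    {"x":0,"y":0,"z":0,"yaw":0},
  ],
)

```text
time: 16.3
position: [0.5514, 0.2655, 0.0774]
tool_rot: [179.9, -0.0, 97.2]
force: [0.7, -0.8, -2.2]
finger_gap: 0.289
gripper_force: 59.3
```

```bash
python3 - <<'E'
from h import *
C,im=snap("wrist","w8"); s=robot.read_state(); print(s["time"],s["position"],s["tool_rot"],s["finger_gap"])
E
```

```text
16.35 [0.55153354 0.26540725 0.0776435 ] [ 1.79864445e+02 -5.32845313e-02  9.72107624e+01] 0.28376405497959667
```

View pics/w8.png

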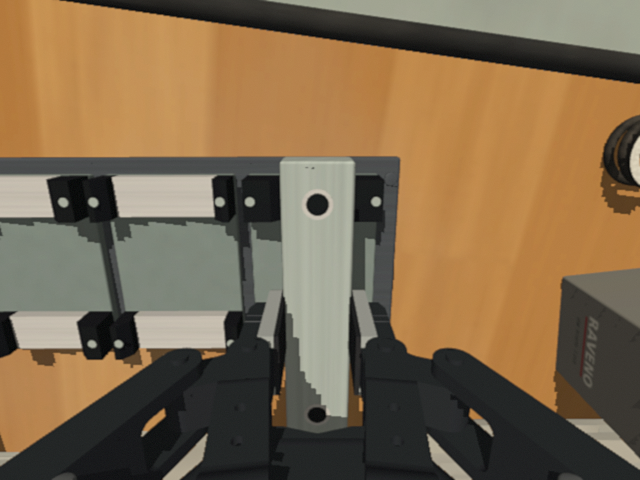

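The narrow saddle's far cheek dots are at (250,202) and (376,202), midway at col 313. The bar is at col 317, so it must go about 2 mm to the left.

```bash
python3 - <<'E'
from h import *
C=cam("wrist"); s=robot.read_state()
A=R.from_euler("z",s["tool_rot"][2],degrees=True).as_matrix()[:2,:2]; T=lambda p:(p-s["position"][:2])@np.c_[A[:,0],-A[:,1]]*1000
d=on_plane(C,[[250,202],[376,202],[93,202],[220,202],[63,202],[119,344]],.028)
print(T(d)); print("edges rack far",T(on_plane(C,[[260,157]],.004)))
print("bar hole",T(on_plane(C,[[317,204]],s["position"][2]-.0183+.015)),"bar end top",T(on_plane(C,[[317,162]],s["position"][2]-.0033)))
E
```

```text
[[  36.96093952  -32.24908179]
 [  36.98601589   26.91125208]
 [  36.92975251 -105.82566554]
 [  36.95497517  -46.32021462]
 [  36.92380063 -119.86736253]
 [ -39.58466707 -105.29613834]]
edges rack far [[ 55.28391331 -30.07673397]]
bar hole [[46.49072864 -0.95012669]] bar end top [[60.93064323 -0.96617947]]
```

Call:
drive_tool(
  deltas=[
    {"x":-2.8,"y":-1.7,"z":5,"yaw":0},
    {"x":0,"y":0,"z":12,"yaw":0},
    {"x":0,"y":0,"z":10,"yaw":0},
    {"x":0,"y":0,"z":5,"yaw":0},
    {"x":0,"y":0,"z":0,"yaw":0},
    {"x":0,"y":0,"z":0,"yaw":0},
  ],
)

```text
time: 16.95
position: [0.5491, 0.2618, 0.044]
tool_rot: [-180.0, 0.0, 97.2]
force: [0.9, -0.4, -2.8]
finger_gap: 0.281
gripper_force: 59.4
```

Call:
drive_tool(
  deltas=[
    {"x":0,"y":0,"z":2,"yaw":0},
    {"x":0,"y":0,"z":2,"yaw":0},
    {"x":0,"y":0,"z":2,"yaw":0},
    {"x":0,"y":0,"z":0,"yaw":0},
    {"x":0,"y":0,"z":0,"yaw":0},
  ],
)

```text
time: 17.45
position: [0.5491, 0.2619, 0.0383]
tool_rot: [-180.0, 0.0, 97.2]
force: [-0.2, -0.1, -2.6]
finger_gap: 0.283
gripper_force: 59.4
```

Call:
drive_tool(
  deltas=[
    {"x":0,"y":0,"z":1,"yaw":0},
    {"x":0,"y":0,"z":1,"yaw":0},
    {"x":0,"y":0,"z":0,"yaw":0},
    {"x":0,"y":0,"z":0,"yaw":0},
  ],
)

```text
time: 17.85
position: [0.5493, 0.2619, 0.0363]
tool_rot: [180.0, -0.0, 97.2]
force: [-0.4, 0.2, -2.7]
finger_gap: 0.279
gripper_force: 59.4
```

Call:
drive_tool(
  deltas=[
    {"x":0,"y":0,"z":1,"yaw":0},
    {"x":0,"y":0,"z":1,"yaw":0},
    {"x":0,"y":0,"z":0,"yaw":0},
    {"x":0,"y":0,"z":0,"yaw":0},
  ],
)

```text
time: 18.25
position: [0.5493, 0.2619, 0.0363]
tool_rot: [179.9, -0.0, 97.2]
force: [-2.7, -2.0, 10.2]
finger_gap: 0.285
gripper_force: 60.9
```

The seat is met at .0363, so seat tops are at z = .018 and the bed is 6 mm thick. I release here.

Call:
drive_tool(
  deltas=[
    {"x":0,"y":0,"z":-1.5,"yaw":0},
    {"x":0,"y":0,"z":0,"yaw":0},
    {"x":0,"y":0,"z":0,"yaw":0},
    {"x":0,"y":0,"z":0,"yaw":0},
  ],
  jaw=48,
)

```text
time: 18.65
position: [0.5493, 0.2619, 0.0356]
tool_rot: [-180.0, 0.0, 97.2]
force: [0.3, 0.1, 0.0]
finger_gap: 0.563
gripper_force: 0.0
```

Call:
drive_tool(
  deltas=[
    {"x":0,"y":0,"z":-10,"yaw":0},
    {"x":0,"y":0,"z":-30,"yaw":0},
    {"x":0,"y":0,"z":-40,"yaw":0},
    {"x":0,"y":0,"z":-30,"yaw":0},
    {"x":0,"y":0,"z":-10,"yaw":0},
    {"x":0,"y":0,"z":0,"yaw":0},
    {"x":0,"y":0,"z":0,"yaw":0},
  ],
  jaw=62,
)

```text
time: 19.35
position: [0.5485, 0.2616, 0.1548]
tool_rot: [-179.9, 0.0, 97.2]
force: [-0.4, 0.3, 0.3]
finger_gap: 0.722
gripper_force: 0.0
```

```bash
python3 - <<'E'
from h import *
C,im=snap("wrist","w9"); s=robot.read_state(); print(s["time"],s["position"],s["tool_rot"],s["finger_gap"])
holes(im,C,.033,(270,60,400,440))
E
```

```text
19.4 [0.54810547 0.26135222 0.15411071] [-1.79834749e+02  5.34966682e-02  9.72180850e+01] 0.7253862342553293
blob [318.25252525 162.70707071] [11 12 99] [[0.54242626 0.30771439]]
blob [317.94117647 290.16176471] [ 9  9 68] [[0.55364464 0.21887464]]
```

View pics/w9.png

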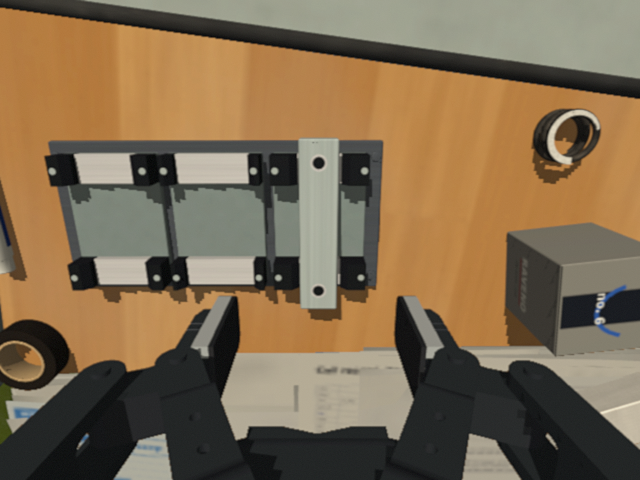

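The narrow bar is fully down in its saddle, with holes at (318,163) and (318,290). It is about 1–2 mm left of the midline of the cheek dots. The dots of the other two saddles are at (51,171), (142,171), (74,272), (158,273) and at (164,171), (253,171), (178,273), (260,272).

```bash
python3 - <<'E'
from h import *
C=cam("wrist"); im=cv2.imread("pics/w9.png"); g=im.min(2).astype(int)
def ref(u,v):
    w=g[v-5:v+6,u-5:u+6]; m=w>w.min()+.6*(w.max()-w.min()); y,x=np.nonzero(m); return [u-5+x.mean(),v-5+y.mean()]
for n,d in dict(mid=[(51,171),(142,171),(74,272),(158,273)],wide=[(164,171),(253,171),(178,273),(260,272)],nar=[(283,170),(361,170),(281,274),(361,274)]).items():
    p=on_plane(C,[ref(*x) for x in d],.029); c=p.mean(0); ax=p[:2].mean(0)-p[2:].mean(0); print(n,c,np.degrees(np.arctan2(ax[1],ax[0])),np.linalg.norm(ax),np.linalg.norm(p[1]-p[0]),np.linalg.norm(p[3]-p[2]))
E
```

```text
mid [0.40370546 0.24623373] 97.34280304236977 0.07486662131827732 0.058902523760992496 0.05899700552217973
wide [0.47583507 0.25558254] 97.45865228480862 0.07480914735570071 0.05867901725723271 0.0590257169119017
nar [0.54853313 0.26475131] 96.53603594943547 0.07552355908210256 0.05598674515407526 0.058619410754583094
```

Call:
drive_tool(
  deltas=[
    {"x":-20,"y":-6,"z":0,"yaw":0},
    {"x":-42,"y":-12.5,"z":0,"yaw":0},
    {"x":-42,"y":-13,"z":0,"yaw":0},
    {"x":-42,"y":-13,"z":0,"yaw":0},
    {"x":-42,"y":-13,"z":0,"yaw":0},
    {"x":-42,"y":-13,"z":0,"yaw":0},
    {"x":-42,"y":-13,"z":0,"yaw":0},
    {"x":-42,"y":-13,"z":0,"yaw":0},
  ],
)

```text
time: 20.2
position: [0.491, -0.0632, 0.154]
tool_rot: [-179.8, -0.1, 97.2]
force: [0.7, -0.5, -0.7]
finger_gap: 0.725
gripper_force: 0.0
```

Call:
drive_tool(
  deltas=[
    {"x":-42,"y":-13,"z":0,"yaw":0},
    {"x":-42,"y":-13,"z":0,"yaw":0},
    {"x":-42,"y":-13,"z":0,"yaw":0},
    {"x":-42,"y":-13,"z":0,"yaw":0},
    {"x":-42,"y":-13,"z":0,"yaw":0},
    {"x":-42,"y":-13,"z":0,"yaw":0},
    {"x":-35,"y":-9,"z":0,"yaw":0},
    {"x":-16,"y":-4,"z":0,"yaw":0},
  ],
)

```text
time: 21.0
position: [0.4392, -0.3762, 0.1538]
tool_rot: [-179.9, -0.1, 97.0]
force: [-0.1, 0.8, -0.9]
finger_gap: 0.724
gripper_force: 0.0
```

Call:
drive_tool(
  deltas=[
    {"x":0,"y":0,"z":0,"yaw":0.063},
    {"x":0,"y":0,"z":0,"yaw":0.063},
    {"x":0,"y":0,"z":0,"yaw":0},
    {"x":0,"y":0,"z":0,"yaw":0},
  ],
)

```text
time: 21.4
position: [0.4403, -0.3728, 0.1548]
tool_rot: [-179.9, -0.1, 90.1]
force: [0.4, 0.4, 0.5]
finger_gap: 0.726
gripper_force: 0.0
```

```bash
python3 - <<'E'
from h import *
C,im=snap("wrist","w10"); s=robot.read_state(); print(s["time"],s["position"],s["tool_rot"],s["finger_gap"])
holes(im,C,.055,(230,80,400,400))
E
```

```text
21.45 [ 0.44047653 -0.37292581  0.15504098] [-1.79931323e+02 -7.16245287e-02  9.01028995e+01] 0.7263546600706048
blob [319.2        180.26363636] [ 12  12 110] [[ 0.44054981 -0.33381278]]
blob [315.31578947 315.60526316] [10 10 76] [[ 0.43841123 -0.42357026]]
```

The middle bar's centre is (.4395, -.3787), with its axis at 88.6° and hole spacing again 89.8 mm.

Call:
drive_tool(
  deltas=[
    {"x":-5.8,"y":-0.5,"z":15,"yaw":0.026},
    {"x":0,"y":0,"z":30,"yaw":0},
    {"x":0,"y":0,"z":25,"yaw":0},
    {"x":0,"y":0,"z":18,"yaw":0},
    {"x":0,"y":0,"z":8,"yaw":0},
    {"x":0,"y":0,"z":2.5,"yaw":0},
    {"x":0,"y":0,"z":0,"yaw":0},
    {"x":0,"y":0,"z":0,"yaw":0},
  ],
)

```text
time: 22.25
position: [0.441, -0.3801, 0.0584]
tool_rot: [179.9, 0.1, 88.5]
force: [-0.3, -0.0, -0.1]
finger_gap: 0.723
gripper_force: 0.0
```

Call:
drive_tool(
  deltas=[
    {"x":0,"y":0,"z":0,"yaw":0},
    {"x":0,"y":0,"z":0,"yaw":0},
    {"x":0,"y":0,"z":0,"yaw":0},
    {"x":0,"y":0,"z":0,"yaw":0},
    {"x":0,"y":0,"z":0,"yaw":0},
    {"x":0,"y":0,"z":0,"yaw":0},
  ],
  jaw=25,
  grip_force=65,
)

```text
time: 22.85
position: [0.4406, -0.3801, 0.0585]
tool_rot: [179.9, 0.1, 88.5]
force: [-0.9, 0.2, 5.7]
finger_gap: 0.4
gripper_force: 66.2
```

Call:
drive_tool(
  deltas=[
    {"x":0,"y":0,"z":-4,"yaw":0},
    {"x":0,"y":0,"z":-10,"yaw":0},
    {"x":0,"y":0,"z":-20,"yaw":0},
    {"x":0,"y":0,"z":-25,"yaw":0},
    {"x":0,"y":0,"z":-25,"yaw":-0.03},
    {"x":0,"y":0,"z":-12,"yaw":-0.06},
    {"x":0,"y":0,"z":0,"yaw":-0.064},
    {"x":0,"y":0,"z":0,"yaw":0},
  ],
)

```text
time: 23.65
position: [0.4401, -0.3795, 0.1537]
tool_rot: [180.0, -0.0, 97.3]
force: [0.1, -0.1, -6.2]
finger_gap: 0.396
gripper_force: 65.8
```

Call:
drive_tool(
  deltas=[
    {"x":12,"y":0,"z":0,"yaw":0},
    {"x":25,"y":2,"z":0,"yaw":0},
    {"x":35,"y":3,"z":0,"yaw":0},
    {"x":40,"y":3,"z":0,"yaw":0},
    {"x":40,"y":3,"z":0,"yaw":0},
    {"x":40,"y":3,"z":0,"yaw":0},
    {"x":40,"y":3,"z":0,"yaw":0},
    {"x":40,"y":3,"z":0,"yaw":0},
  ],
)

```text
time: 24.45
position: [0.4236, -0.1049, 0.1528]
tool_rot: [-179.9, -0.1, 97.3]
force: [0.6, 0.5, -5.3]
finger_gap: 0.396
gripper_force: 65.7
```

Call:
drive_tool(
  deltas=[
    {"x":40,"y":3,"z":0,"yaw":0},
    {"x":40,"y":3,"z":0,"yaw":0},
    {"x":40,"y":3,"z":0,"yaw":0},
    {"x":40,"y":3,"z":0,"yaw":0},
    {"x":40,"y":3,"z":0,"yaw":0},
    {"x":40,"y":3,"z":0,"yaw":0},
    {"x":38,"y":3,"z":0,"yaw":0},
    {"x":30,"y":2,"z":0,"yaw":0},
  ],
)

```text
time: 25.25
position: [0.407, 0.2032, 0.1529]
tool_rot: [-179.9, -0.0, 97.4]
force: [0.1, -0.8, -6.0]
finger_gap: 0.402
gripper_force: 65.7
```

Call:
drive_tool(
  deltas=[
    {"x":18,"y":1,"z":0,"yaw":0},
    {"x":10,"y":0,"z":0,"yaw":0},
    {"x":0,"y":0,"z":0,"yaw":0},
    {"x":0,"y":0,"z":0,"yaw":0},
  ],
)

```text
time: 25.65
position: [0.4054, 0.2281, 0.1529]
tool_rot: [-179.9, 0.1, 97.3]
force: [-0.0, -0.4, -5.8]
finger_gap: 0.402
gripper_force: 65.7
```

Call:
drive_tool(
  deltas=[
    {"x":8,"y":0.9,"z":15,"yaw":0},
    {"x":9.2,"y":1,"z":25,"yaw":0},
    {"x":0,"y":0,"z":25,"yaw":0},
    {"x":0,"y":0,"z":12,"yaw":0},
    {"x":0,"y":0,"z":0,"yaw":0},
    {"x":0,"y":0,"z":0,"yaw":0},
    {"x":0,"y":0,"z":0,"yaw":0},
  ],
)

```text
time: 26.35
position: [0.4069, 0.2463, 0.0773]
tool_rot: [179.9, -0.0, 97.3]
force: [0.4, 0.3, -5.5]
finger_gap: 0.399
gripper_force: 66.1
```

```bash
cat >> h.py <<'E'
def dots(im,box):
    u0,v0,u1,v1=box; b=im[v0:v1,u0:u1].astype(int).max(2); m=(b>110).astype(np.uint8)
    n,_,st,ce=cv2.connectedComponentsWithStats(m)
    return [c+[u0,v0] for s,c in zip(st[1:],ce[1:]) if 20<s[4]<200 and .6<s[2]/s[3]<1.6]
def toolxy(p,s):
    A=R.from_euler("z",s["tool_rot"][2],degrees=True).as_matrix()[:2,:2]; return ((p-s["position"][:2])@np.c_[A[:,0],-A[:,1]]*1000).round(1)
E
python3 - <<'E'
from h import *
C,im=snap("wrist","w11"); s=robot.read_state(); print(s["time"],s["position"],s["tool_rot"],s["finger_gap"])
for d in dots(im,(200,150,640,370)): print(d.round(1),toolxy(on_plane(C,d,.029),s))
holes(im,C,s["position"][2]-.0035,(275,170,360,300))
E
```

```text
26.4 [0.40695332 0.24647478 0.07738848] [ 1.79879222e+02 -4.82726256e-02  9.72867710e+01] 0.3948404351621996
[248.8 200.1] [[ 37.9 -32.6]]
[375.5 200.1] [[38.  26.4]]
[405.5 200.1] [[38.  40.3]]
[532.  199.9] [[38.1 99.3]]
[562.  199.8] [[ 38.1 113.2]]
[508.1 341.8] [[-37.7  99.4]]
[534.6 341.6] [[-37.6 113.4]]
blob [316.56786704 204.08033241] [ 22  21 361] [[0.39995698 0.29219626]]
```

View pics/w11.png

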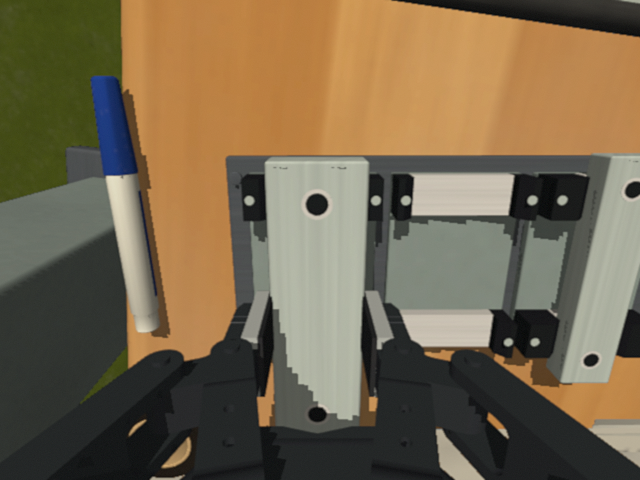

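The middle saddle's dots at (249,200) and (375,200) put its midline 2.1 mm to the left of the bar. The yaw matches, and the narrow bar still lies in place.

Call:
drive_tool(
  deltas=[
    {"x":-1,"y":-2.1,"z":5,"yaw":0},
    {"x":0,"y":0,"z":12,"yaw":0},
    {"x":0,"y":0,"z":11,"yaw":0},
    {"x":0,"y":0,"z":5,"yaw":0},
    {"x":0,"y":0,"z":2,"yaw":0},
    {"x":0,"y":0,"z":2,"yaw":0},
    {"x":0,"y":0,"z":0,"yaw":0},
    {"x":0,"y":0,"z":0,"yaw":0},
  ],
)

```text
time: 27.2
position: [0.4043, 0.2452, 0.0396]
tool_rot: [180.0, -0.0, 97.3]
force: [1.1, -0.3, -5.7]
finger_gap: 0.399
gripper_force: 66.1
```

Call:
drive_tool(
  deltas=[
    {"x":0,"y":0,"z":1,"yaw":0},
    {"x":0,"y":0,"z":1,"yaw":0},
    {"x":0,"y":0,"z":0,"yaw":0},
    {"x":0,"y":0,"z":0,"yaw":0},
  ],
)

```text
time: 27.6
position: [0.4039, 0.2451, 0.0373]
tool_rot: [-180.0, 0.0, 97.3]
force: [0.2, 0.8, -6.0]
finger_gap: 0.4
gripper_force: 66.1
```

Call:
drive_tool(
  deltas=[
    {"x":0,"y":0,"z":1,"yaw":0},
    {"x":0,"y":0,"z":1,"yaw":0},
    {"x":0,"y":0,"z":0,"yaw":0},
    {"x":0,"y":0,"z":0,"yaw":0},
  ],
)

```text
time: 28.0
position: [0.4041, 0.2452, 0.0365]
tool_rot: [180.0, -0.0, 97.3]
force: [-2.7, -1.4, 7.4]
finger_gap: 0.4
gripper_force: 67.6
```

Contact came at .0365, as predicted. I release, lift and return to the stack.

Call:
drive_tool(
  deltas=[
    {"x":0,"y":0,"z":-1.2,"yaw":0},
    {"x":0,"y":0,"z":0,"yaw":0},
    {"x":0,"y":0,"z":0,"yaw":0},
    {"x":0,"y":0,"z":0,"yaw":0},
  ],
  jaw=56,
)

```text
time: 28.4
position: [0.4043, 0.2453, 0.0366]
tool_rot: [180.0, -0.0, 97.3]
force: [0.5, 0.7, -0.2]
finger_gap: 0.655
gripper_force: 0.0
```

Call:
drive_tool(
  deltas=[
    {"x":0,"y":0,"z":-10,"yaw":0},
    {"x":0,"y":0,"z":-30,"yaw":0},
    {"x":0,"y":0,"z":-40,"yaw":0},
    {"x":0,"y":0,"z":-30,"yaw":0},
    {"x":0,"y":0,"z":-10,"yaw":0},
    {"x":0,"y":0,"z":0,"yaw":0},
    {"x":0,"y":0,"z":0,"yaw":0},
  ],
  jaw=70,
)

```text
time: 29.1
position: [0.4034, 0.2448, 0.1558]
tool_rot: [-179.9, 0.0, 97.3]
force: [-0.1, -0.0, 0.0]
finger_gap: 0.819
gripper_force: 0.0
```

```bash
python3 - <<'E'
from h import *
C,im=snap("wrist","w12"); s=robot.read_state(); print(s["time"],s["position"],s["tool_rot"],s["finger_gap"])
for z in (.033,.040): holes(im,C,z,(270,100,370,340))
for d in dots(im,(240,140,640,300)): print(d.round(1),on_plane(C,d,.029))
E
```

```text
29.15 [0.40301593 0.24448006 0.15523971] [-1.79868279e+02  6.13376029e-02  9.73334423e+01] 0.8194927269549166
blob [317.86315789 162.27368421] [11 11 95] [[0.3970136  0.29102414]]
blob [318.         289.88059701] [ 9  9 67] [[0.4087532  0.20184512]]
blob [317.86315789 162.27368421] [11 11 95] [[0.39689482 0.29184349]]
blob [318.         289.88059701] [ 9  9 67] [[0.40830675 0.20515364]]
[274.8 173. ] [[0.36984737 0.2799769 ]]
[364.1 173.2] [[0.42816251 0.28742306]]
[385.2 173.1] [[0.44193096 0.28928973]]
[475.  173.1] [[0.50049002 0.29689132]]
[496.1 173. ] [[0.51426129 0.29869766]]
[278.  279.3] [[0.37946776 0.20453666]]
[360.2 279.2] [[0.43795257 0.21220239]]
[379.6 279.3] [[0.45172587 0.21394378]]
[461.9 279.3] [[0.5102774  0.22151802]]
[481.2 279.4] [[0.52396818 0.22325167]]
[369.7 294.4] [[0.44675811 0.20123433]]
[348.2 295.9] [[0.43145175 0.19802797]]
[460.4 295.8] [[0.51231462 0.20867071]]
```

The middle bar is seated: hole spacing is 89.9 mm at z = .033, and it is 1 mm off centre. Next is the wide bar.

Call:
drive_tool(
  deltas=[
    {"x":-20,"y":-1,"z":0,"yaw":0},
    {"x":-42,"y":-3,"z":0,"yaw":0},
    {"x":-42,"y":-3,"z":0,"yaw":0},
    {"x":-42,"y":-3,"z":0,"yaw":0},
    {"x":-42,"y":-3,"z":0,"yaw":0},
    {"x":-42,"y":-3,"z":0,"yaw":0},
    {"x":-42,"y":-3,"z":0,"yaw":0},
    {"x":-42,"y":-3,"z":0,"yaw":0},
  ],
)

```text
time: 29.95
position: [0.4207, -0.0706, 0.1549]
tool_rot: [-179.8, -0.1, 97.3]
force: [0.4, 0.1, 0.0]
finger_gap: 0.819
gripper_force: 0.0
```

Call:
drive_tool(
  deltas=[
    {"x":-42,"y":-3,"z":0,"yaw":0},
    {"x":-42,"y":-3,"z":0,"yaw":0},
    {"x":-42,"y":-3,"z":0,"yaw":0},
    {"x":-42,"y":-3,"z":0,"yaw":0},
    {"x":-42,"y":-3,"z":0,"yaw":0},
    {"x":-42,"y":-3,"z":0,"yaw":0},
    {"x":-36,"y":-2,"z":0,"yaw":0},
    {"x":-18,"y":0,"z":0,"yaw":0},
  ],
)

```text
time: 30.75
position: [0.4405, -0.3777, 0.1542]
tool_rot: [-179.9, -0.1, 97.2]
force: [1.0, 0.5, 0.7]
finger_gap: 0.816
gripper_force: 0.0
```

Call:
drive_tool(
  deltas=[
    {"x":0,"y":0,"z":0,"yaw":0.063},
    {"x":0,"y":0,"z":0,"yaw":0.063},
    {"x":0,"y":0,"z":0,"yaw":0},
    {"x":0,"y":0,"z":0,"yaw":0},
  ],
)

```text
time: 31.15
position: [0.4408, -0.3746, 0.155]
tool_rot: [-179.9, -0.1, 90.2]
force: [0.6, -0.6, 0.0]
finger_gap: 0.819
gripper_force: 0.0
```

```bash
python3 - <<'E'
from h import *
C,im=snap("wrist","w13"); s=robot.read_state(); print(s["time"],s["position"],s["tool_rot"],s["finger_gap"])
holes(im,C,.040,(230,80,400,400))
E
```

```text
31.2 [ 0.44092209 -0.374621    0.15536472] [-1.79901186e+02 -8.18992500e-02  9.01874204e+01] 0.8254051026410373
blob [323.24742268 165.82474227] [11 11 97] [[ 0.44343662 -0.32897132]]
blob [316.64788732 296.12676056] [10  9 71] [[ 0.43968714 -0.41863758]]
```

Call:
drive_tool(
  deltas=[
    {"x":0.8,"y":1,"z":15,"yaw":0.045},
    {"x":0,"y":0,"z":35,"yaw":0},
    {"x":0,"y":0,"z":30,"yaw":0},
    {"x":0,"y":0,"z":22,"yaw":0},
    {"x":0,"y":0,"z":9,"yaw":0},
    {"x":0,"y":0,"z":3,"yaw":0},
    {"x":0,"y":0,"z":0,"yaw":0},
    {"x":0,"y":0,"z":0,"yaw":0},
  ],
)

```text
time: 32.0
position: [0.4434, -0.3751, 0.0438]
tool_rot: [179.9, 0.1, 87.6]
force: [-0.2, 0.6, -0.3]
finger_gap: 0.82
gripper_force: 0.0
```

Call:
drive_tool(
  deltas=[
    {"x":0,"y":0,"z":0,"yaw":0},
    {"x":0,"y":0,"z":0,"yaw":0},
    {"x":0,"y":0,"z":0,"yaw":0},
    {"x":0,"y":0,"z":0,"yaw":0},
    {"x":0,"y":0,"z":0,"yaw":0},
    {"x":0,"y":0,"z":0,"yaw":0},
  ],
  jaw=35,
  grip_force=70,
)

```text
time: 32.6
position: [0.4429, -0.375, 0.044]
tool_rot: [179.9, 0.1, 87.5]
force: [-1.2, 0.5, 5.9]
finger_gap: 0.516
gripper_force: 71.7
```

Call:
drive_tool(
  deltas=[
    {"x":0,"y":0,"z":-4,"yaw":0},
    {"x":0,"y":0,"z":-10,"yaw":0},
    {"x":0,"y":0,"z":-20,"yaw":0},
    {"x":0,"y":0,"z":-28,"yaw":0},
    {"x":0,"y":0,"z":-30,"yaw":-0.03},
    {"x":0,"y":0,"z":-18,"yaw":-0.07},
    {"x":0,"y":0,"z":0,"yaw":-0.07},
    {"x":0,"y":0,"z":0,"yaw":0},
  ],
)

```text
time: 33.4
position: [0.4424, -0.3743, 0.1531]
tool_rot: [180.0, 0.0, 97.3]
force: [0.2, 0.3, -7.0]
finger_gap: 0.514
gripper_force: 72.9
```

Call:
drive_tool(
  deltas=[
    {"x":12,"y":2,"z":0,"yaw":0},
    {"x":25,"y":4,"z":0,"yaw":0},
    {"x":35,"y":6,"z":0,"yaw":0},
    {"x":40,"y":7,"z":0,"yaw":0},
    {"x":40,"y":7,"z":0,"yaw":0},
    {"x":40,"y":8,"z":0,"yaw":0},
    {"x":40,"y":8,"z":0,"yaw":0},
    {"x":40,"y":8,"z":0,"yaw":0},
  ],
)

```text
time: 34.2
position: [0.456, -0.0957, 0.1518]
tool_rot: [-179.9, -0.1, 97.2]
force: [1.0, -0.2, -6.6]
finger_gap: 0.51
gripper_force: 72.9
```

Call:
drive_tool(
  deltas=[
    {"x":40,"y":8,"z":0,"yaw":0},
    {"x":40,"y":8,"z":0,"yaw":0},
    {"x":40,"y":8,"z":0,"yaw":0},
    {"x":40,"y":8,"z":0,"yaw":0},
    {"x":40,"y":8,"z":0,"yaw":0},
    {"x":40,"y":8,"z":0,"yaw":0},
    {"x":40,"y":6,"z":0,"yaw":0},
    {"x":30,"y":5,"z":0,"yaw":0},
  ],
)

```text
time: 35.0
position: [0.4751, 0.2193, 0.1517]
tool_rot: [-179.9, -0.0, 97.3]
force: [1.3, -0.7, -7.2]
finger_gap: 0.512
gripper_force: 72.9
```

Call:
drive_tool(
  deltas=[
    {"x":20,"y":3,"z":0,"yaw":0},
    {"x":10,"y":1,"z":0,"yaw":0},
    {"x":0,"y":0,"z":0,"yaw":0},
    {"x":0,"y":0,"z":0,"yaw":0},
    {"x":0,"y":0,"z":0,"yaw":0},
  ],
)

```text
time: 35.5
position: [0.4765, 0.2456, 0.1523]
tool_rot: [-179.9, 0.1, 97.2]
force: [-0.1, 0.8, -6.6]
finger_gap: 0.51
gripper_force: 72.9
```

Call:
drive_tool(
  deltas=[
    {"x":4,"y":1,"z":15,"yaw":0},
    {"x":4.4,"y":1,"z":25,"yaw":0},
    {"x":0,"y":0,"z":22,"yaw":0},
    {"x":0,"y":0,"z":12,"yaw":0},
    {"x":0,"y":0,"z":0,"yaw":0},
    {"x":0,"y":0,"z":0,"yaw":0},
    {"x":0,"y":0,"z":0,"yaw":0},
  ],
)

```text
time: 36.2
position: [0.4791, 0.2558, 0.0798]
tool_rot: [179.9, -0.1, 97.2]
force: [0.2, 0.8, -6.5]
finger_gap: 0.514
gripper_force: 73.1
```

```bash
python3 - <<'E'
from h import *
C,im=snap("wrist","w14"); s=robot.read_state(); print(s["time"],s["position"],s["tool_rot"],s["finger_gap"])
for d in dots(im,(150,150,500,370)): print(d.round(1),toolxy(on_plane(C,d,.029),s))
u=np.array([316.8,204]); 
holes(im,C,s["position"][2]-.004,(275,170,360,300))
g=cv2.cvtColor(im,cv2.COLOR_BGR2GRAY); print("hole px mask")
E
```

```text
36.25 [0.47912142 0.25597128 0.07983954] [ 1.79851635e+02 -5.47971927e-02  9.72571824e+01] 0.5126176604493714
[431.5 173.7] [[50.  52.2]]
[404.5 199.5] [[37.8 40.5]]
[220.4 199.9] [[ 37.6 -46.3]]
blob [316.67409471 204.11142061] [ 22  21 359] [[0.47225416 0.3016432 ]]
hole px mask
```

View pics/w14.png

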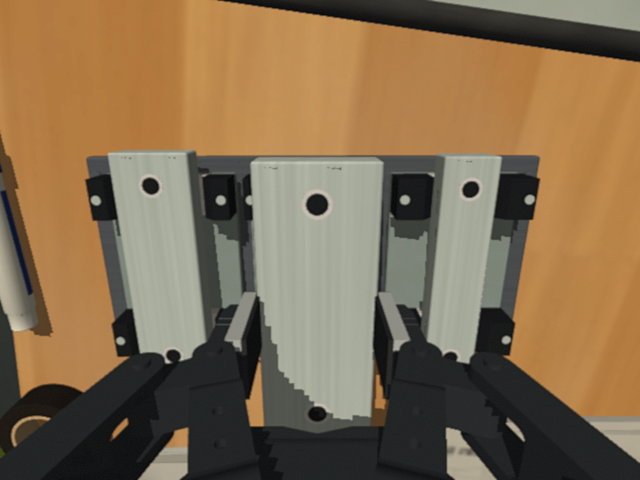

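The wide bar is at col 317, over the wide slot. The neighbouring dots at (220,200) and (404,200) put the saddle midline 1.9 mm to the left, and both neighbours are seated with finger room.

Call:
drive_tool(
  deltas=[
    {"x":-1.5,"y":-1.9,"z":5,"yaw":0},
    {"x":0,"y":0,"z":12,"yaw":0},
    {"x":0,"y":0,"z":11,"yaw":0},
    {"x":0,"y":0,"z":6,"yaw":0},
    {"x":0,"y":0,"z":3,"yaw":0},
    {"x":0,"y":0,"z":2,"yaw":0},
    {"x":0,"y":0,"z":0,"yaw":0},
    {"x":0,"y":0,"z":0,"yaw":0},
  ],
)

```text
time: 37.05
position: [0.4763, 0.2539, 0.0395]
tool_rot: [180.0, -0.0, 97.3]
force: [0.7, -0.7, -6.6]
finger_gap: 0.512
gripper_force: 73.4
```

Call:
drive_tool(
  deltas=[
    {"x":0,"y":0,"z":1,"yaw":0},
    {"x":0,"y":0,"z":1,"yaw":0},
    {"x":0,"y":0,"z":0,"yaw":0},
    {"x":0,"y":0,"z":0,"yaw":0},
  ],
)

```text
time: 37.45
position: [0.4763, 0.2538, 0.0375]
tool_rot: [180.0, 0.0, 97.3]
force: [-0.8, 0.3, -6.9]
finger_gap: 0.51
gripper_force: 73.4
```

Call:
drive_tool(
  deltas=[
    {"x":0,"y":0,"z":1,"yaw":0},
    {"x":0,"y":0,"z":1,"yaw":0},
    {"x":0,"y":0,"z":0,"yaw":0},
    {"x":0,"y":0,"z":0,"yaw":0},
  ],
)

```text
time: 37.85
position: [0.4764, 0.2539, 0.0371]
tool_rot: [179.9, -0.0, 97.3]
force: [-3.1, -2.1, 6.8]
finger_gap: 0.512
gripper_force: 74.8
```

Call:
drive_tool(
  deltas=[
    {"x":0,"y":0,"z":-1.2,"yaw":0},
    {"x":0,"y":0,"z":0,"yaw":0},
    {"x":0,"y":0,"z":0,"yaw":0},
    {"x":0,"y":0,"z":0,"yaw":0},
  ],
  jaw=58,
)

```text
time: 38.25
position: [0.4767, 0.2541, 0.0369]
tool_rot: [179.9, -0.0, 97.3]
force: [0.3, 0.7, 0.4]
finger_gap: 0.679
gripper_force: 0.0
```

Call:
drive_tool(
  deltas=[
    {"x":0,"y":0,"z":-8,"yaw":0},
    {"x":0,"y":0,"z":-25,"yaw":0},
    {"x":0,"y":0,"z":-40,"yaw":0},
    {"x":0,"y":0,"z":-35,"yaw":0},
    {"x":0,"y":0,"z":-12,"yaw":0},
    {"x":0,"y":0,"z":0,"yaw":0},
    {"x":0,"y":0,"z":0,"yaw":0},
  ],
)

```text
time: 38.95
position: [0.4758, 0.2536, 0.156]
tool_rot: [-179.9, 0.0, 97.3]
force: [-1.6, 0.2, -0.1]
finger_gap: 0.675
gripper_force: 0.0
```

```bash
python3 - <<'E'
from h import *
C,im=snap("wrist","w15"); s=robot.read_state(); print(s["time"],s["position"],s["tool_rot"],s["finger_gap"])
holes(im,C,.033,(140,100,480,330))
for d in dots(im,(120,140,520,290)): print(d.round(1),on_plane(C,d,.029))
E
```

```text
39.0 [0.47522845 0.25329527 0.15524698] [-1.79855189e+02  5.41787281e-02  9.72781403e+01] 0.6756344566194951
blob [204.63265306 161.78571429] [12 11 98] [[0.39717514 0.29085888]]
blob [317.84848485 162.76767677] [11 11 99] [[0.46943567 0.29953581]]
blob [431.7628866  164.28865979] [11 12 97] [[0.54229236 0.30794236]]
blob [215.89855072 289.05797101] [10  9 69] [[0.40881672 0.20192569]]
blob [317.92857143 290.        ] [10  9 70] [[0.48102316 0.21050367]]
blob [420.21212121 291.37878788] [10  9 66] [[0.55356294 0.21877869]]
blob [204.47169811 319.17735849] [ 24  22 265] [[0.40172571 0.17665695]]
blob [429.14772727 319.10984848] [ 24  22 264] [[0.56465951 0.1977573 ]]
[364.1 172.3] [[0.5004931  0.29680584]]
[385.3 172.2] [[0.51432696 0.29865256]]
[474.9 172.2] [[0.57277995 0.30616473]]
[164.1 172.5] [[0.36988495 0.27986421]]
[253.5 172.4] [[0.42831294 0.2874027 ]]
[274.8 172.5] [[0.44222928 0.28915639]]
[176.6 278.4] [[0.37955298 0.20471526]]
[258.7 278.4] [[0.43799105 0.21224091]]
[278.5 278.4] [[0.45201796 0.2140258 ]]
[360.5 278.4] [[0.51035348 0.22155427]]
[379.9 278.5] [[0.52419236 0.22329043]]
[462.1 278.4] [[0.58261214 0.23087959]]
```

```bash
python3 - <<'E'
from station import robot
print(robot.hand_in())
E
```

```text
the job is handed in; nothing more can be done
None
```

The job is handed in: the ring gauge lies flat in the nest recess, and each parallel is released in the saddle of its own width, about 1 mm off centre across by the last wrist-camera check; hand-in returned no verdict.

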